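# Open a lamination mould with a pry wedge and rack the bow handles

### The arm

A 7-joint arm with a two-finger parallel gripper is mounted at the origin on the work surface. World frame = base frame: x ahead of the robot, y to its left, z up, the work surface at z = 0. Lengths are in m, angles in degrees, forces in N, time in s.
With the tool pointing down it reaches from about 0.425 to 0.95 m from the base axis. Payload 16.7 kg.
Tool frame: the origin (TCP) lies at the very end of the fingers, on their centre line; the grasp point (between the pads) lies 19 mm behind it; z points along the fingers, y is the direction in which the jaws open and shut (so a half turn about z gives the same grasp; the last joint's range is limited). The gripper opens to 94 mm and grips with 3 to 60 N. Pads are 16 mm wide; open, the fingers measure 119 mm over their backs; the gripper's body (75 mm by 177 mm) begins 78 mm behind the grasp point.
Start: joints at [59.215, 24.414, 4.234, 92.017, -1.954, 63.644, -3.845], TCP at [0.255, -0.625, 0.205] pointing down, gripper open.
Joint ranges: [-163.25, 163.25], [-28.42, 122.38], [-70.27, 78.77], [12.13, 141.07], [-58.53, 238.53], [9.26, 117.41], [-156.51, 156.51]. Speed limits (degrees/s): [108.29, 108.29, 136.94, 136.94, 172.46, 172.46, 172.46].

### API

Orientations are given as a 3x3 rotation matrix whose columns are the frame's x, y, z axes.
In Python, from workcell import bot gives the robot as it stands.
- The arm moves only by the shell command python3 -m jog 'ROWS' [OPENING]. ROWS is JSON, one flat list of numbers, 4 for each row, row after row: the shift along the tool's x, y, z in cm, then the turn about the tool's z in degrees. A call has 1 to 8 rows; each row shifts and turns the commanded pose from where the row before left it, along the tool's axes as they then stand; what a row does not reach is not made up. A row lasts 1/12 s, in which the tool goes at most 41.7 mm and 7.16 degrees, less where a joint would pass 70% of its speed; a pose out of reach is approached as far as the arm can. A call is refused whole if a number of a shift passes 4.17 or a number of a turn 7.16, either way. A call with a gripper value outside its range is refused whole. OPENING is the finger opening in cm, from 0 to 9.4, set as the call begins (- or left out, the last holds). The fingers move at their own pace and stop on an object; the grip force is fixed at half the most. Time passes only in rows, so rows that do not move let the fingers close. It gives the time, the measured TCP pose, the force and the opening at its end, in the units of the state.
- bot.get_state(): the state, without advancing time (a new reading comes with each control period).
- bot.get_image(name): name is "scene" or "side" or "wrist"; returns a dict with "frame" (400x640x3 uint8, red, green, blue), "fx", "fy", "cx", "cy" (pixels), "dist" ([k1, k2, p1, p2, k3] as OpenCV has them; the pictures are not rectified), "position" and "rotation" of the camera in the world; the wrist camera has in their place "tool_from_camera" (4x4, takes a point from camera to tool coordinates, whose origin is the TCP and whose axes are the flange's). Camera axes: x right, y down, z forward; pixel columns grow to the right and rows downward; lengths in m; the calibration is good to about 2 mm. A picture is of the moment at which its call begins: read the wrist's pose just before it. There is no depth.
- bot.close_job(): hands the job in, once; it reports no verdict.
The state is a dict: "clock": time; "q": joint angles; "dq": joint speeds; "joint_torque": joint torques, N m; "position": TCP position; "orientation": TCP orientation; "ft_force": force on the tool from outside, world axes, zero at the start; "torque": the same for the moment, N m; "width": finger opening in m.
Only numpy, scipy, OpenCV 4.12 (cv2) and the standard library are available. Lean on these libraries where they do the work, as an engineer would, in place of code of your own. Each camera call takes 0.05 s, during which the arm holds its last target. There are 200 camera calls.

### The job

The bow handles have set in their plywood mould, whose top half sits tight on its dowels: work the double-ended wedge into the seam's two pry notches from alternating sides, a little deeper each time and never letting one side get more than 7 mm ahead of the other, until both sides are up by at least 6 mm. Then lift the top half off and lay it right way up on the clear bench beside the mould, and leave the wedge lying flat on the bench, clear of the mould. Stand every bow handle from the mould feet down in the tray, side by side across it and centred, and slide the tray along the bench into the bottom bay of the curing rack until it is fully home, without disturbing the other things on the bench.

Things in the scene. Friction and masses are not known exactly. Their poses are not given: they have to be found in the camera images.
- mould: Lower half of a plywood lamination mould, fixed: 220 (x) x 190 (y) x 60 mm high, origin at the centre of its underside. Hollow 176 x 110 mm, floor 20 mm above the bench, with three 18 mm wide saddles along y at x = -50, 0, +50 mm, each for one bow handle. Low wooden dogs (20 mm high) stand at its x ends.
- notch_left (a point): Pry notch in the top face of the mould's +y side: this point is at its mouth on the outer face, on its floor, 55 mm above the bench. It is 50 mm wide (along x), 5 mm deep below the seam (which is 60 mm above the bench) and runs 40 mm inwards through the rim into the hollow. x axes as the mould's.
- notch_right (a point): The same pry notch in the mould's -y side.
- cover_rib (a point): Grip point on the rib of the mould's top half (cover): plate 220 (x) x 190 (y) x 18 mm, 0.4 kg, with a rib 30 mm wide (x), 120 mm long (y), from 18 to 50 mm above the plate's underside. The point is at its middle, 40 mm above that underside; axes as the mould's. Four dowels 13 mm long stick out below, so the plate lies 13 mm above the bench when laid down.
- cover_left (a point): Middle of the lower edge of the cover's plate on its +y side, over the pry notch (60 mm above the bench when shut). Dowel friction (18 to 26 N in all) keeps the cover where the wedge has raised it, but a side may sag 1 to 3 mm when the other is pried. A wedge tip d mm inside the outer face raises that side by about 0.286 d - 3 mm.
- cover_right (a point): The same on the cover's -y side.
- wedge_grip (a point): Grip point of the loose double-ended pry wedge (black nylon), 170 mm long (its x), 30 wide (y): flat underside, tapers slippery, 18 mm thick over the middle 58 mm, each end tapering over 56 mm to a 2 mm tip. On top a grip block 44 (x) x 22 mm (y), from 18 to 58 mm above the underside; the point is 41 mm above the underside. Starts on the bench between mould and tray.
- bow0_crown (a point): Centre of the crown of bow handle 0 (absent in some starts): an arch of laminated wood 106 mm long (its y), 22 mm wide (x), 34 mm high, 12 mm thick, 60 g; the point is 28 mm above the underside of its feet. Starts astride the mould's saddle at x = -50 mm, under the cover.
- bow1_crown (a point): Centre of the crown of bow handle 1 (absent in some starts): an arch of laminated wood 106 mm long (its y), 22 mm wide (x), 34 mm high, 12 mm thick, 60 g; the point is 28 mm above the underside of its feet. Starts astride the mould's saddle at x = 0 mm, under the cover.
- bow2_crown (a point): Centre of the crown of bow handle 2 (absent in some starts): an arch of laminated wood 106 mm long (its y), 22 mm wide (x), 34 mm high, 12 mm thick, 60 g; the point is 28 mm above the underside of its feet. Starts astride the mould's saddle at x = 50 mm, under the cover.
- tray_in (a point): Centre of the inner floor of the loose aluminium tray, 5 mm above the bench: tray 190 (x) x 140 (y) x 18 mm high outside, walls 5 mm. x points away from its handle. The bow handles stand across it, along the tray's y, three side by side at 50 mm pitch.
- tray_handle (a point): Grip point of the tray's upright fin handle, 125 mm to -x of the tray's centre and 26 mm above the bench; the fin is 16 mm thick (y), 52 mm long (x) and reaches from 1 to 43 mm above the bench.
- rack_mouth (a point): Middle of the front opening of the fixed two-bay curing rack, on the bench. x points into the rack. The bottom bay is 152 mm wide and 52 mm high, its floor is the bench, and its stop is 170 mm in; the tray's centre is then 75 mm in and its front 20 mm stays outside. The rack is 100 mm high, a full tray sits in its upper bay.
- clear_spot (a point): Middle of a patch of bench about 260 x 230 mm beyond the mould's +y side that is kept clear, big enough for the cover.
- block_a: Bystander: notched wooden block, 110 x 55 x 44 mm.
- block_b: Bystander: notched wooden block like the other, between mould and rack.
- tape: Bystander: tape measure, 75 x 40 x 66 mm.
- mallet: Bystander: joiner's mallet lying on the bench, 270 mm long.
- glue: Bystander: white glue bottle, 60 mm wide, 170 mm high.
- offcut: Bystander: dark hardwood offcut, 160 x 45 x 28 mm.
There are look-alikes about, which are no part of the job. What is shaped like the part that bears wedge_grip but orange or red is not meant.

How it is judged:
By the outcome, as a careful person would: the job done as asked, in the order asked, and still so for the second after the job is handed in, with the robot touching nothing.
Of bow0, bow1, bow2 only 1 to 3 are there at a start; the rules pass over those that are not, and their reading is None.
At some moment in a run one of wedge, tray may be knocked a few centimetres aside while the robot is not near it.
It also fails if it takes over 208 s, if anything falls off the work surface, if the arm or the gripper's body presses on something with over 40 N, if the wrist force passes 120 N, or if a joint passes its speed limit or range.

## Working session

There is one attempt and no reset: what is moved stays moved. The work goes in short steps, Python scripts to look and compute and a shell command to move; the robot and the scene stay as the last step left them, time stands still between calls to the robot, and variables do not carry over. Pictures are saved under pics/ and viewed, about 12 in all and at most 16, crops included, and the job is handed in when it is done.

```bash
ls; mkdir -p pics; python3 - <<'E'
from workcell import bot
import cv2,pickle
s=bot.get_state();print(s)
for n in("scene","side"):
    im=bot.get_image(n);pickle.dump(im,open(f"pics/{n}0.pkl","wb"))
    cv2.imwrite(f"pics/{n}0.png",im["frame"][:,:,::-1])
    print({k:v for k,v in im.items() if k!="frame"})
E
```

```text
pics
{'clock': 0.0, 'q': array([59.21517909, 24.44867798,  4.23197533, 92.05253597, -1.95282676,
       63.64338796, -3.84438398]), 'dq': array([ 0.10814272,  0.0103428 ,  0.01669078,  0.01286277, -0.03858513,
        0.04762047,  0.08419287]), 'joint_torque': array([-2.93557845e-03, -9.35825372e+01,  3.66518967e+00, -4.54201090e+01,
       -4.91053099e-02,  2.02310452e-02,  1.28743468e-04]), 'position': array([ 0.25504302, -0.62448586,  0.20478501]), 'orientation': array([[ 9.25756557e-01,  3.78119640e-01, -5.79467192e-04],
       [ 3.78120067e-01, -9.25755881e-01,  1.12370365e-03],
       [-1.11550744e-04, -1.25938419e-03, -9.99999201e-01]]), 'ft_force': array([-0.57285412,  0.84183461,  0.13882447]), 'torque': array([-0.03683127,  0.04820485,  0.00437023]), 'width': 0.09382743344993988}
{'fx': 509.2227915397896, 'fy': 509.2227915397896, 'cx': 321.11104695751345, 'cy': 199.6913489771681, 'dist': array([0.00457808, 0.        , 0.        , 0.        , 0.        ]), 'position': array([ 2.06724572, -0.25568501,  1.30193334]), 'rotation': array([[ 0.22525114,  0.59471425, -0.77173628],
       [ 0.97415051, -0.15138147,  0.16767359],
       [-0.0171087 , -0.78955596, -0.61344004]])}
{'fx': 454.36225733434225, 'fy': 454.36225733434225, 'cx': 325.288875626266, 'cy': 197.22713685857488, 'dist': array([-0.03827309,  0.        ,  0.        ,  0.        ,  0.        ]), 'position': array([-0.25865047,  1.15717639,  0.99233458]), 'rotation': array([[-0.80259708, -0.34225024,  0.48857211],
       [-0.59643544,  0.44650366, -0.66700768],
       [ 0.01013431, -0.82674013, -0.56249271]])}
```

View pics/scene0.png

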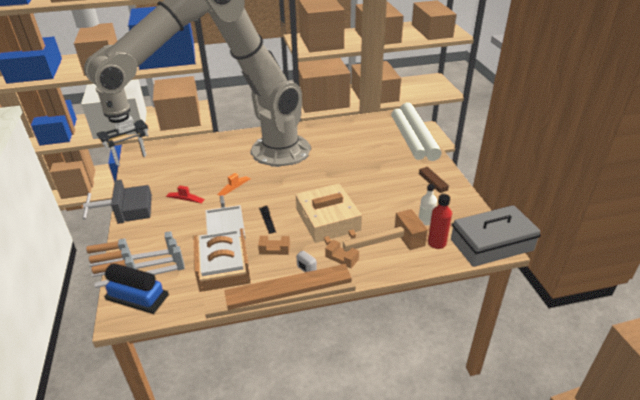

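View pics/side0.png

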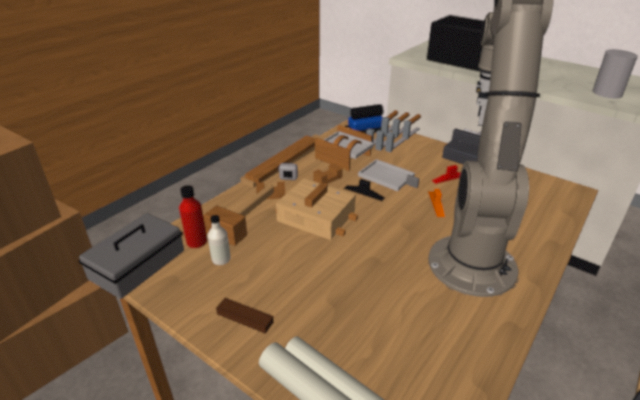

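```bash
cat > h.py <<'E'
import numpy as np,cv2,pickle,sys
from workcell import bot
np.set_printoptions(precision=4,suppress=True)
def grab(n,tag):
    s=bot.get_state(); im=bot.get_image(n)
    if n=="wrist":
        T=np.eye(4);T[:3,:3]=s["orientation"];T[:3,3]=s["position"];T=T@im["tool_from_camera"]
        im["position"],im["rotation"]=T[:3,3],T[:3,:3]
    pickle.dump(im,open(f"pics/{tag}.pkl","wb"));cv2.imwrite(f"pics/{tag}.png",im["frame"][:,:,::-1]);return im
def load(tag): return pickle.load(open(f"pics/{tag}.pkl","rb"))
def K(im): return np.array([[im["fx"],0,im["cx"]],[0,im["fy"],im["cy"]],[0,0,1.]])
def rays(im,px):
    u=cv2.undistortPoints(np.array(px,float).reshape(-1,1,2),K(im),im["dist"]).reshape(-1,2)
    return np.c_[u,np.ones(len(u))]@im["rotation"].T
def onz(im,px,z):
    d=rays(im,px);c=im["position"];return c+d*((z-c[2])/d[:,2])[:,None]
def proj(im,P):
    R=im["rotation"].T;return cv2.projectPoints(np.array(P,float).reshape(-1,1,3),cv2.Rodrigues(R)[0],-R@im["position"],K(im),im["dist"])[0].reshape(-1,2)
def tri(ims,pxs):
    A=np.zeros((3,3));b=np.zeros(3)
    for im,p in zip(ims,pxs):
        d=rays(im,[p])[0];d/=np.linalg.norm(d);M=np.eye(3)-np.outer(d,d);A+=M;b+=M@im["position"]
    return np.linalg.solve(A,b)
def crop(im,name,x0,y0,x1,y1,f):
    cv2.imwrite(f"pics/{name}.png",cv2.resize(im["frame"][y0:y1,x0:x1,::-1],None,fx=f,fy=f,interpolation=cv2.INTER_CUBIC))
def yawof(R): return np.degrees(np.arctan2(R[1,0],R[0,0]))
def goto(p,yaw=None):
    "turn (about tool z, do first) then shift in turned tool axes, cm; yaw = world heading of tool x"
    s=bot.get_state();R=s["orientation"];y0=yawof(R)
    t=0 if yaw is None else -((yaw-y0+180)%360-180)
    y=np.radians(y0-t);D=np.array([[np.cos(y),np.sin(y),0],[np.sin(y),-np.cos(y),0],[0,0,-1]])
    print("turn %.1f shift"%t,D.T@(np.array(p)-s["position"])*100,"pos",s["position"],"yaw %.2f"%y0,"w %.4f"%s["width"],"F",s["ft_force"],"t %.1f"%s["clock"])
E
python3 - <<'E'
from h import *
a=load("scene0")
P=[(328,212),(223,222),(267,219),(221,240),(327,201),(340,240),(274,245),(307,262),(432,205),(185,193),(235,184)]
print(onz(a,P,0.0))
print(onz(a,[(327,201)],.1),load("side0")["frame"].shape)
crop(a,"sc1",170,150,450,290,2.85)
E
```

```text
[[ 0.5152  0.1089  0.    ]
 [ 0.4738 -0.3094  0.    ]
 [ 0.4983 -0.1371  0.    ]
 [ 0.5787 -0.3249  0.    ]
 [ 0.444   0.1219  0.    ]
 [ 0.6888  0.1134  0.    ]
 [ 0.6554 -0.1334  0.    ]
 [ 0.7733 -0.0315  0.    ]
 [ 0.5757  0.5316  0.    ]
 [ 0.2405 -0.4528  0.    ]
 [ 0.228  -0.2387  0.    ]]
[[0.5687 0.0929 0.1   ]] (400, 640, 3)
```

View pics/sc1.png

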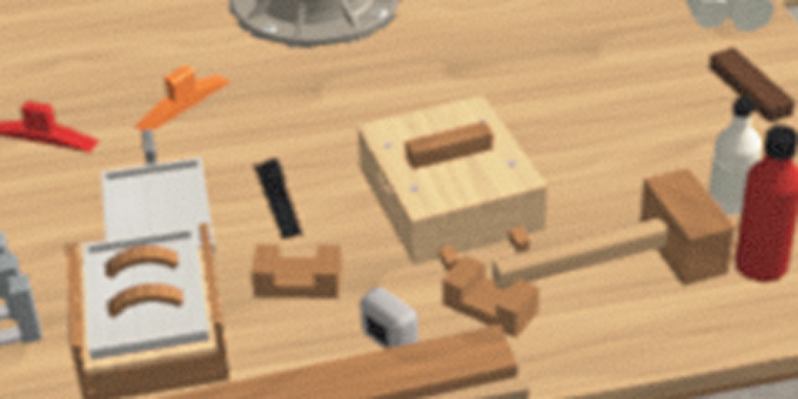

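```bash
python3 - <<'E'
from h import *
a=load("scene0")
c=np.array([(360,130),(483,97),(545,187),(415,218)])/2.85+[170,150]
p=onz(a,c,.078);print(p,p.mean(0))
for i in range(4):
    d=p[(i+1)%4]-p[i];print(np.linalg.norm(d),np.degrees(np.arctan2(d[1],d[0])))
w=onz(a,np.array([(265,160),(290,237)])/2.85+[170,150],.005);print(w)
t=onz(a,np.array([(103,172),(203,158),(212,232),(87,247)])/2.85+[170,150],.018);print(t)
goto([.5,-.02,.45],0)
print(bot.get_image("wrist")["tool_from_camera"])
E
```

```text
[[ 0.4776 -0.0105  0.078 ]
 [ 0.4446  0.1748  0.078 ]
 [ 0.6597  0.2031  0.078 ]
 [ 0.6787  0.0232  0.078 ]] [0.5652 0.0976 0.078 ]
0.18823886935345932 100.07445245806916
0.2169405650869287 7.47577290972736
0.18088309812948603 -83.97351513549076
0.20395873209624288 -170.49555676537634
[[ 0.4188 -0.1418  0.005 ]
 [ 0.5928 -0.132   0.005 ]]
[[ 0.4059 -0.3693  0.018 ]
 [ 0.4089 -0.2284  0.018 ]
 [ 0.572  -0.2333  0.018 ]
 [ 0.5615 -0.3981  0.018 ]]
turn 22.2 shift [ 24.4923 -60.455  -24.5136] pos [ 0.2551 -0.6245  0.2049] yaw 22.22 w 0.0941 F [-0.0025  0.3959 -0.3419] t 0.1
[[-0.001  -0.9716 -0.2365  0.0686]
 [ 1.     -0.0009 -0.0005 -0.0012]
 [ 0.0003 -0.2365  0.9716 -0.1787]
 [ 0.      0.      0.      1.    ]]
```

```bash
python3 -m jog '[0,0,-4,0,0,0,-4,5.5,0,0,-4,5.5,0,0,-4,5.5,0,0,-4,5.5,0,0,-4,0]' 9.4; python3 -m jog '[1.5,-3.8,0,0,1.5,-3.8,0,0,1.5,-3.8,0,0,1.5,-3.8,0,0,1.5,-3.8,0,0,1.5,-3.8,0,0,1.5,-3.8,0,0,1.5,-3.8,0,0]'; python3 -m jog '[1.5,-3.8,0,0,1.5,-3.8,0,0,1.5,-3.8,0,0,1.5,-3.8,0,0,1.5,-3.8,0,0,1.5,-3.8,0,0,1.5,-3.8,0,0,0,0,0,0]'; python3 -m jog '[0,0,0,0]'; python3 - <<'E'
from h import *
im=grab("wrist","w1");goto([.5,-.02,.45],0)
E
```

```text
clock: 0.65
position: [0.255, -0.6244, 0.4475]
orientation: [[1.0, -0.003, -0.0], [-0.003, -1.0, 0.0], [-0.0, -0.0, -1.0]]
ft_force: [-0.2, -0.5, 0.3]
width: 0.0938
clock: 1.32
position: [0.3742, -0.3183, 0.4455]
orientation: [[1.0, 0.004, 0.0], [0.004, -1.0, -0.0], [0.0, 0.0, -1.0]]
ft_force: [1.1, 0.0, 0.1]
width: 0.0936
clock: 1.98
position: [0.4795, -0.0465, 0.4453]
orientation: [[1.0, 0.013, 0.0], [0.013, -1.0, 0.002], [0.0, -0.002, -1.0]]
ft_force: [-0.7, 1.1, -0.2]
width: 0.094
clock: 2.07
position: [0.4784, -0.052, 0.4452]
orientation: [[1.0, 0.008, -0.001], [0.008, -1.0, 0.0], [-0.001, -0.0, -1.0]]
ft_force: [-0.4, -1.1, -0.3]
width: 0.0941
turn 0.3 shift [ 2.1968 -3.375  -0.4783] pos [ 0.478  -0.0537  0.4452] yaw 0.29 w 0.0939 F [ 0.0722 -1.1504 -0.4389] t 2.1
```

View pics/w1.png

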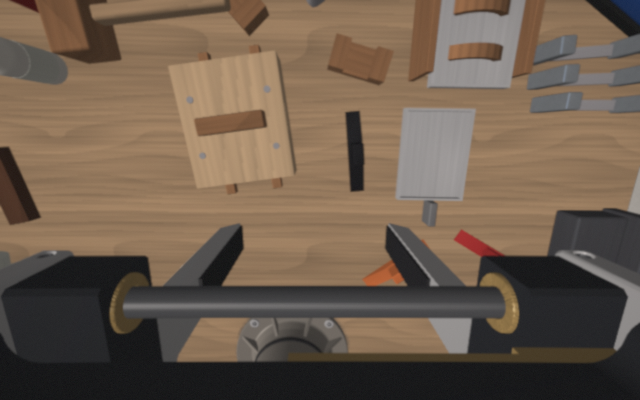

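```bash
cat >> h.py <<'E'
def mould(im,px,z=.078):
    g=cv2.cvtColor(im["frame"],cv2.COLOR_RGB2GRAY)
    q=cv2.cornerSubPix(g,np.array(px,np.float32).reshape(-1,1,2),(5,5),(-1,-1),(3,50,.01)).reshape(-1,2)
    print(q.round(1).tolist());return onz(im,q,z)
def rect(im,mask,z):
    cs=cv2.findContours(mask.astype(np.uint8),cv2.RETR_EXTERNAL,cv2.CHAIN_APPROX_NONE)[0]
    c=max(cs,key=cv2.contourArea);w=onz(im,c.reshape(-1,2).astype(float),z)
    (x,y),(a,b),t=cv2.minAreaRect((w[:,:2]*1000).astype(np.float32));return np.array([x,y,a,b,t])
E
python3 - <<'E'
from h import *
im=load("w1");
p=mould(im,[(170,67),(275,51),(294,173),(196,188)]);print(p,p.mean(0))
for i in range(4):
    d=p[(i+1)%4]-p[i];print(np.linalg.norm(d),np.degrees(np.arctan2(d[1],d[0])))
r=mould(im,[(195,120),(263,110),(266,127),(197,136)],.11);print("rib",r,r.mean(0))
f=im["frame"].astype(int)
m=f.max(2)<60; m[:100]=0;m[200:]=0;m[:,:330]=0;m[:,380:]=0
print("wedge",rect(im,m,.009))
hs=cv2.cvtColor(im["frame"],cv2.COLOR_RGB2HSV)
m=(hs[...,1]<40)&(hs[...,2]>100);m[:98]=0;m[201:]=0;m[:,:385]=0;m[:,:385]=0;m[:,490:]=0
print("tray",rect(im,m,.018))
q=mould(im,[(404,108),(475,108),(465,200),(396,199)],.018);print(q,q.mean(0))
print("rack",onz(im,[(411,78),(430,80),(509,83),(524,85)],.1))
print("rack top edge far",onz(im,[(417,0),(547,0)],.1))
print("handle",onz(im,[(430,203),(430,225)],.043))
crop(im,"w1c",150,0,550,240,2)
E
```

```text
[[167.6999969482422, 65.4000015258789], [274.6000061035156, 50.400001525878906], [293.70001220703125, 174.3000030517578], [197.0, 188.0]]
[[ 0.654   0.2059  0.078 ]
 [ 0.6797  0.0191  0.078 ]
 [ 0.4644 -0.0117  0.078 ]
 [ 0.4364  0.175   0.078 ]] [0.5586 0.0971 0.078 ]
0.18858436627673164 -82.18283083106057
0.21744556299035703 -171.85010110955247
0.18881970380902235 98.52235357859792
0.21976825989196613 8.088755104874647
[[193.6999969482422, 118.19999694824219], [262.70001220703125, 109.4000015258789], [266.3999938964844, 126.80000305175781], [197.60000610351562, 135.89999389648438]]
rib [[0.5647 0.1563 0.11  ]
 [0.5802 0.0377 0.11  ]
 [0.5516 0.0323 0.11  ]
 [0.5353 0.1523 0.11  ]] [0.558  0.0947 0.11  ]
wedge [ 502.1857 -138.0322  163.8463   29.9866    5.893 ]
tray [ 495.9626 -299.1839  144.2943  189.5772   89.4062]
[[403.8999938964844, 107.0], [475.70001220703125, 108.4000015258789], [461.5, 199.39999389648438], [396.20001220703125, 197.89999389648438]]
[[ 0.5927 -0.2297  0.018 ]
 [ 0.5905 -0.3733  0.018 ]
 [ 0.4032 -0.3695  0.018 ]
 [ 0.4055 -0.2285  0.018 ]] [ 0.498  -0.3002  0.018 ]
rack [[ 0.6331 -0.2136  0.1   ]
 [ 0.6301 -0.246   0.1   ]
 [ 0.6256 -0.3796  0.1   ]
 [ 0.6225 -0.4053  0.1   ]]
rack top edge far [[ 0.7483 -0.2126  0.1   ]
 [ 0.748  -0.4176  0.1   ]]
handle [[ 0.4009 -0.2921  0.043 ]
 [ 0.3529 -0.297   0.043 ]]
```

View pics/w1c.png

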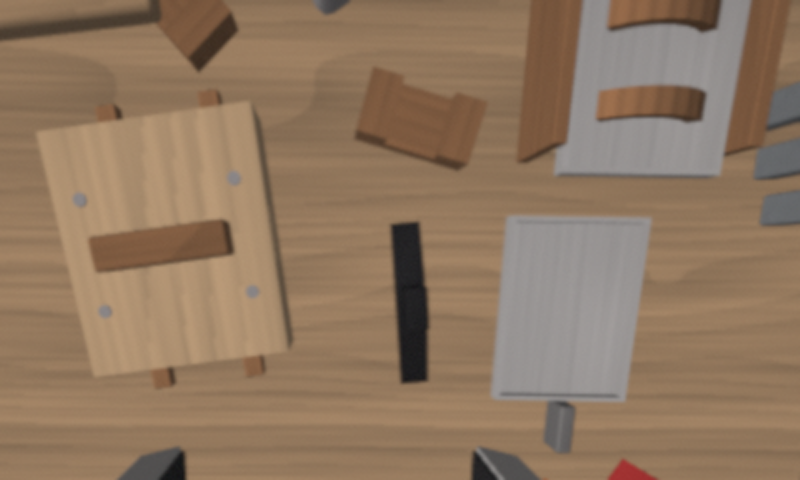

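```bash
python3 - <<'E'
from h import *
goto([.47,-.138,.2],4);print(bot.get_state()["q"])
E
```

```text
turn -3.7 shift [-1.3889  8.3485 24.5217] pos [ 0.478  -0.0537  0.4452] yaw 0.29 w 0.0939 F [ 0.0722 -1.1504 -0.4389] t 2.1
[ 20.3709  -0.5625 -21.1803  93.7703  -0.2027  86.7891 -90.5071]
```

```bash
python3 -m jog '[-0.3,1.2,3.5,-3.7,-0.3,1.2,3.5,0,-0.2,1.2,3.5,0,-0.2,1.2,3.5,0,-0.2,1.2,3.5,0,-0.2,1.2,3.5,0,0,1.1,3.5,0,0,0,0,0]'; python3 -m jog '[0,0,0,0,0,0,0,0]'; python3 - <<'E'
from h import *
im=grab("wrist","w2");f=im["frame"]
m=(f.max(2)<60);m[230:]=0
cs=cv2.findContours(m.astype(np.uint8),cv2.RETR_EXTERNAL,cv2.CHAIN_APPROX_NONE)[0]
for c in cs:
    if cv2.contourArea(c)>200: print(cv2.boundingRect(c),cv2.boxPoints(cv2.minAreaRect(c)).tolist())
print(rect(im,m,.009));goto([.5,-.138,.2],4)
E
```

```text
clock: 2.78
position: [0.4649, -0.1404, 0.195]
orientation: [[0.998, 0.064, -0.008], [0.064, -0.998, 0.001], [-0.008, -0.002, -1.0]]
ft_force: [-0.9, -0.2, -0.5]
width: 0.094
clock: 2.95
position: [0.4697, -0.1378, 0.2024]
orientation: [[0.998, 0.068, 0.002], [0.068, -0.998, -0.0], [0.002, 0.0, -1.0]]
ft_force: [0.1, -0.5, -1.0]
width: 0.094
(303, 91, 25, 130) [[302.1197509765625, 91.35286712646484], [324.0203857421875, 90.5707015991211], [328.61785888671875, 219.29934692382812], [306.71722412109375, 220.08151245117188]]
[ 502.6651 -136.1223  164.0308   27.8671    5.829 ]
turn -0.1 shift [2.9724 0.2524 0.2806] pos [ 0.4702 -0.1376  0.2028] yaw 3.91 w 0.0938 F [ 0.1585 -0.6463  0.6712] t 3.0
```

View pics/w2.png

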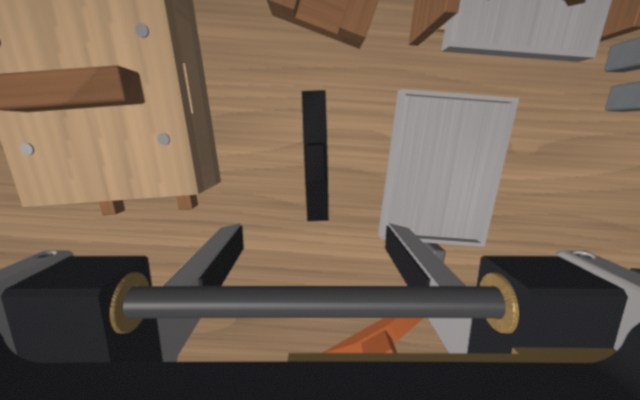

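```bash
python3 - <<'E'
from h import *
im=load("w2")
p=onz(im,[(313.5,90.5),(317.5,220.5)],.001);print(p,p.mean(0),np.linalg.norm(p[1]-p[0]),np.degrees(np.arctan2(*(p[0]-p[1])[1::-1])))
print("notch R",onz(im,[(184,62),(193,115)],.058))
c=p.mean(0);goto([c[0],c[1],.022],5)
E
```

```text
[[ 0.5858 -0.1281  0.001 ]
 [ 0.4174 -0.1448  0.001 ]] [ 0.5016 -0.1364  0.001 ] 0.1692100890189228 5.669802742010591
notch R [[ 0.5969  0.0064  0.058 ]
 [ 0.545  -0.001   0.058 ]]
turn -1.1 shift [ 3.1436  0.1601 18.0806] pos [ 0.4702 -0.1376  0.2028] yaw 3.91 w 0.0938 F [ 0.1585 -0.6463  0.6712] t 3.0
```

```bash
python3 -m jog '[0,0,0,-1.8,3.1,0.2,3,0,0,0,3,0,0,0,3,0,0,0,3,0,0,0,3,0,0,0,0,0]'; python3 -m jog '[0,0,0,0,0,0,0,0]'; python3 - <<'E'
from h import *
goto([.5016,-.1364,.022],5.7)
E
```

```text
clock: 3.58
position: [0.4976, -0.1358, 0.049]
orientation: [[0.995, 0.1, -0.004], [0.1, -0.995, 0.001], [-0.004, -0.001, -1.0]]
ft_force: [-1.2, 0.3, -1.4]
width: 0.0943
clock: 3.75
position: [0.5006, -0.1366, 0.054]
orientation: [[0.995, 0.1, 0.003], [0.1, -0.995, -0.001], [0.003, 0.001, -1.0]]
ft_force: [0.1, 0.0, 0.1]
width: 0.094
turn 0.0 shift [ 0.1029 -0.0096  3.2003] pos [ 0.5006 -0.1366  0.054 ] yaw 5.73 w 0.0940 F [0.1195 0.0397 0.0608] t 3.8
```

```bash
python3 -m jog '[0.1,0,1.6,0,0,0,1.6,0,0,0,0,0,0,0,0,0,0,0,0,0]'; python3 -m jog '[0,0,0,0,0,0,0,0,0,0,0,0,0,0,0,0,0,0,0,0,0,0,0,0]' 0; python3 -m jog '[0,0,0,0,0,0,0,0,0,0,0,0]'; python3 - <<'E'
from h import *
goto([.5016,-.1364,.022],5.7)
E
```

```text
clock: 4.17
position: [0.5011, -0.1367, 0.0215]
orientation: [[0.995, 0.1, 0.002], [0.1, -0.995, -0.001], [0.002, 0.001, -1.0]]
ft_force: [0.9, -0.6, 0.2]
width: 0.0941
clock: 4.67
position: [0.4999, -0.1364, 0.0196]
orientation: [[0.995, 0.1, -0.0], [0.1, -0.995, 0.0], [-0.0, -0.0, -1.0]]
ft_force: [0.3, 0.4, -0.2]
width: 0.0575
clock: 4.92
position: [0.4999, -0.1364, 0.0195]
orientation: [[0.995, 0.1, -0.0], [0.1, -0.995, 0.0], [-0.0, -0.0, -1.0]]
ft_force: [-0.2, -0.1, 1.1]
width: 0.037
turn 0.0 shift [ 0.1659  0.0151 -0.249 ] pos [ 0.4999 -0.1364  0.0195] yaw 5.72 w 0.0370 F [-0.1544 -0.0964  1.0657] t 4.9
```

```bash
cat >> h.py <<'E'
C=np.array([.5586,.0965]);YM=8.1;ey=np.array([-np.sin(np.radians(YM)),np.cos(np.radians(YM))]);ex=np.array([ey[1],-ey[0]])
OFF=.00166;ZG=.0195
def wedge(side,d,z=.0555):  # side -1 right, +1 left; d mm
    c=C+side*ey*(.095+.085-d/1000)-OFF*ey;goto([c[0],c[1],z+ZG],90+YM)
    s=bot.get_state();v=(s["position"][:2]+OFF*ey-C);print("d now %.1f lateral %.1f z %.1f"%(1000*(.18-side*v@ey),1000*v@ex,1000*(s["position"][2]-ZG)))
E
python3 -m jog '[0,0,0,0,0,0,0,0,0,0,0,0,0,0,0,0]';python3 -m jog '[0,0,-3,0,0,0,-3,0,0,0,-3,0,0,0,-3,0,0,0,0,-7.1,0,0,0,-7.1,0,0,0,-7.1,0,0,0,-7.1]'; python3 -m jog '[0,0,0,-7.1,0,0,0,-7.1,0,0,0,-7.1,0,0,0,-7.1,0,0,0,-7.1,0,0,0,-7.1,0,0,0,-7.1,0,0,0,-7.1]';python3 -m jog '[0,0,0,-7.1,0,0,0,0,0,0,0,0,0,0,0,0]'; python3 - <<'E'
from h import *
wedge(-1,-20)
im=grab("wrist","w3")
E
```

```text
clock: 5.25
position: [0.4999, -0.1365, 0.0195]
orientation: [[0.995, 0.1, -0.0], [0.1, -0.995, 0.0], [-0.0, -0.0, -1.0]]
ft_force: [0.3, 0.0, -0.2]
width: 0.022
clock: 5.92
position: [0.4998, -0.1364, 0.1397]
orientation: [[0.824, 0.566, 0.0], [0.566, -0.824, -0.0], [0.0, 0.0, -1.0]]
ft_force: [-0.1, 0.3, -1.0]
width: 0.0217
clock: 6.58
position: [0.4997, -0.1364, 0.1394]
orientation: [[-0.022, 1.0, -0.0], [1.0, 0.022, 0.0], [0.0, -0.0, -1.0]]
ft_force: [-0.2, -0.3, -0.7]
width: 0.022
clock: 6.92
position: [0.4998, -0.1365, 0.1395]
orientation: [[-0.135, 0.991, -0.0], [0.991, 0.135, 0.0], [0.0, -0.0, -1.0]]
ft_force: [0.9, 0.2, -1.4]
width: 0.0218
turn -0.4 shift [2.076  9.102  6.4505] pos [ 0.4998 -0.1365  0.1395] yaw 97.75 w 0.0218 F [ 0.8914  0.2426 -1.3605] t 6.9
d now -40.8 lateral -91.0 z 120.0
```

View pics/w3.png

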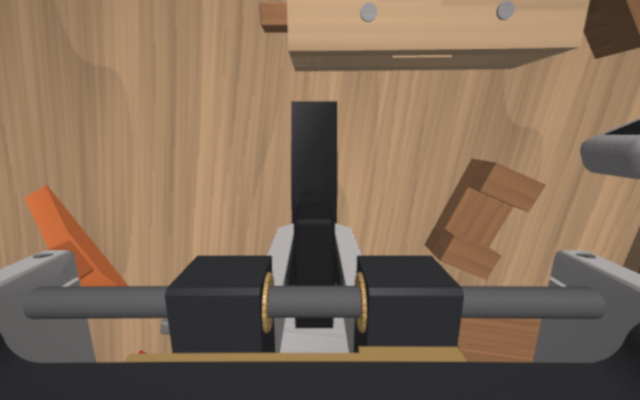

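```bash
python3 -m jog '[0,3,2,-0.4,0,3,2,0,0,3.1,2.4,0,0,0,0,0,0,0,0,0,0,0,0,0,0,0,0,0]'; python3 - <<'E'
from h import *
im=load("w3");p=onz(im,[(291.5,101),(337,101)],.122);print(p,p.mean(0), (p.mean(0)[:2]-[.4998,-.1365])@ey)
wedge(-1,-5)
E
```

```text
clock: 7.55
position: [0.5897, -0.1237, 0.0765]
orientation: [[-0.145, 0.989, 0.001], [0.989, 0.145, -0.001], [-0.001, 0.001, -1.0]]
ft_force: [-1.0, -0.5, 0.1]
width: 0.0217
[[ 0.4736 -0.0512  0.122 ]
 [ 0.5028 -0.0473  0.122 ]] [ 0.4882 -0.0493  0.122 ] 0.08799840855823587
turn 0.2 shift [3.5703 0.0283 0.1456] pos [ 0.5897 -0.1237  0.0765] yaw 98.35 w 0.0217 F [-0.963  -0.4636  0.0777] t 7.5
d now -40.7 lateral -0.3 z 57.0
```

```bash
python3 -m jog '[1.2,0,0.1,0.2,1.2,0,0,0,1.2,0,0,0,0,0,0,0,0,0,0,0,0,0,0,0]'; python3 - <<'E'
from h import *
wedge(-1,10)
E
```

```text
clock: 8.05
position: [0.5849, -0.0877, 0.0748]
orientation: [[-0.143, 0.99, 0.0], [0.99, 0.143, -0.0], [-0.0, 0.0, -1.0]]
ft_force: [-0.7, -0.6, -1.1]
width: 0.022
turn 0.1 shift [ 1.4449 -0.0067 -0.0164] pos [ 0.5849 -0.0877  0.0748] yaw 98.23 w 0.0220 F [-0.6621 -0.6379 -1.0756] t 8.1
d now -4.4 lateral 0.1 z 55.3
```

```bash
python3 -m jog '[0.7,0,0,0,0.7,0,0,0,0,0,0,0,0,0,0,0]';python3 -m jog '[0.25,0,0,0,0.25,0,0,0,0.2,0,0,0,0,0,0,0,0,0,0,0]'; python3 - <<'E'
from h import *
wedge(-1,17)
E
```

```text
clock: 8.38
position: [0.5827, -0.0733, 0.0745]
orientation: [[-0.144, 0.99, -0.0], [0.99, 0.144, 0.0], [0.0, -0.0, -1.0]]
ft_force: [-1.0, 0.8, -0.1]
width: 0.0214
clock: 8.8
position: [0.5816, -0.0678, 0.0744]
orientation: [[-0.142, 0.99, -0.0], [0.99, 0.142, -0.001], [-0.001, -0.0, -1.0]]
ft_force: [0.3, -4.9, -5.1]
width: 0.0218
turn 0.1 shift [ 0.1242  0.0334 -0.0622] pos [ 0.5816 -0.0678  0.0744] yaw 98.18 w 0.0218 F [ 0.2633 -4.9386 -5.0568] t 8.8
d now 15.8 lateral -0.3 z 54.9
```

```bash
python3 -m jog '[-1.8,0,0,0,-1.8,0,0,0,-1,0,-1,0,0,0,-3,0,0,0,-4,0,4,0,0,0,4,0,0,0,4,0,0,0]';python3 -m jog '[4,0,0,0,4,0,0,0,4,0,0,0,4,0,0,0,4,0,0,0,4,0,0,0,4,0,0,0,0,0,0,0]';python3 -m jog '[0,0,0,0,0,0,0,0]'; python3 - <<'E'
from h import *
wedge(1,-8)
E
```

```text
clock: 9.47
position: [0.5712, 0.0076, 0.1561]
orientation: [[-0.141, 0.99, 0.002], [0.99, 0.141, 0.0], [-0.0, 0.002, -1.0]]
ft_force: [0.9, 1.1, -0.6]
width: 0.0219
clock: 10.13
position: [0.528, 0.2928, 0.1561]
orientation: [[-0.152, 0.988, 0.0], [0.988, 0.152, 0.005], [0.005, 0.001, -1.0]]
ft_force: [-2.7, 0.1, -2.5]
width: 0.0219
clock: 10.3
position: [0.531, 0.2836, 0.155]
orientation: [[-0.144, 0.99, 0.0], [0.99, 0.144, 0.0], [0.0, 0.0, -1.0]]
ft_force: [-0.5, 0.2, -1.4]
width: 0.0216
turn 0.2 shift [-0.2792  0.0913  7.9978] pos [0.531  0.2836 0.155 ] yaw 98.25 w 0.0216 F [-0.4836  0.195  -1.3906] t 10.3
d now -10.8 lateral -0.9 z 135.5
```

```bash
python3 -m jog '[0.5,0.1,2.7,0.1,0,0,2.7,0,0,0,2.6,0,0,0,0,0,0,0,0,0,0,0,0,0,0,0,0,0]'; python3 - <<'E'
from h import *
wedge(1,10)
E
```

```text
clock: 10.88
position: [0.5326, 0.2887, 0.0765]
orientation: [[-0.14, 0.99, 0.002], [0.99, 0.14, 0.001], [0.001, 0.002, -1.0]]
ft_force: [-0.2, -0.1, -1.1]
width: 0.0216
turn -0.0 shift [-2.5564 -0.1305  0.1474] pos [0.5326 0.2887 0.0765] yaw 98.07 w 0.0216 F [-0.23   -0.1203 -1.099 ] t 10.9
d now -15.6 lateral 1.3 z 57.0
```

```bash
python3 -m jog '[-0.5,-0.1,0.12,0,-0.6,0,0,0,0,0,0,0,0,0,0,0]'; python3 - <<'E'
from h import *
wedge(1,10)
E
```

```text
clock: 11.22
position: [0.5325, 0.2768, 0.0738]
orientation: [[-0.14, 0.99, 0.001], [0.99, 0.14, -0.0], [-0.0, 0.001, -1.0]]
ft_force: [0.4, -0.2, -0.7]
width: 0.0217
turn -0.0 shift [-1.382   0.0479 -0.122 ] pos [0.5325 0.2768 0.0738] yaw 98.06 w 0.0217 F [ 0.3621 -0.2325 -0.7465] t 11.2
d now -3.8 lateral -0.5 z 54.3
```

Slightly low; settle then raise before entering.

```bash
python3 -m jog '[0,0,-0.1,0,0,0,0,0,0,0,0,0]'; python3 - <<'E'
from h import *
wedge(1,10)
E
```

```text
clock: 11.47
position: [0.5321, 0.2777, 0.0745]
orientation: [[-0.141, 0.99, 0.0], [0.99, 0.141, 0.0], [0.0, 0.0, -1.0]]
ft_force: [-0.8, -0.4, -1.2]
width: 0.0218
turn 0.0 shift [-1.4823  0.0738 -0.0505] pos [0.5321 0.2777 0.0745] yaw 98.13 w 0.0218 F [-0.8037 -0.3678 -1.2004] t 11.5
d now -4.8 lateral -0.7 z 55.0
```

```bash
python3 -m jog '[0,0,-0.05,0,-0.7,0,0,0,-0.7,0,0,0,-0.4,0,0,0,-0.4,0,0,0,-0.4,0,0,0,0,0,0,0,0,0,0,0]'; python3 - <<'E'
from h import *
wedge(1,24)
E
```

```text
clock: 12.13
position: [0.5356, 0.2512, 0.0746]
orientation: [[-0.141, 0.99, -0.0], [0.99, 0.141, -0.0], [-0.0, -0.0, -1.0]]
ft_force: [-0.5, 1.2, -7.5]
width: 0.0221
turn -0.0 shift [-0.2058  0.0953 -0.04  ] pos [0.5356 0.2512 0.0746] yaw 98.08 w 0.0221 F [-0.5253  1.1863 -7.4988] t 12.1
d now 21.9 lateral -1.0 z 55.1
```

```bash
python3 -m jog '[-0.2,0,0,0,0,0,0,0,0,0,0,0]'; python3 -m jog '[1.8,0,0,0,1.8,0,0,0,1,0,-1,0,0,0,-3,0,0,0,-4,0,-4,0,0,0,-4,0,0,0,-4,0,0,0]';python3 -m jog '[-4,0,0,0,-4,0,0,0,-4,0,0,0,-4,0,0,0,-4,0,0,0,-4,0,0,0,-4,0,0,0,0,0,0,0]';python3 -m jog '[0,0,0,0,0,0,0,0,0,0,0,0]'; python3 - <<'E'
from h import *
wedge(-1,-10)
E
```

```text
clock: 12.38
position: [0.5358, 0.2499, 0.0747]
orientation: [[-0.141, 0.99, -0.0], [0.99, 0.141, 0.0], [0.0, -0.0, -1.0]]
ft_force: [-0.6, 3.8, -7.2]
width: 0.0215
clock: 13.05
position: [0.5468, 0.1753, 0.1565]
orientation: [[-0.143, 0.99, 0.002], [0.99, 0.143, -0.0], [-0.001, 0.002, -1.0]]
ft_force: [0.5, -0.3, -1.1]
width: 0.0219
clock: 13.72
position: [0.5861, -0.1103, 0.1553]
orientation: [[-0.132, 0.991, -0.0], [0.991, 0.132, -0.004], [-0.004, -0.001, -1.0]]
ft_force: [-0.5, -0.5, -1.4]
width: 0.022
clock: 13.97
position: [0.586, -0.0994, 0.1554]
orientation: [[-0.143, 0.99, 0.0], [0.99, 0.143, 0.0], [0.0, 0.0, -1.0]]
ft_force: [0.1, 0.5, -2.1]
width: 0.022
turn 0.1 shift [0.6151 0.0467 8.0403] pos [ 0.586  -0.0994  0.1554] yaw 98.21 w 0.0220 F [ 0.1147  0.533  -2.0683] t 14.0
d now -16.2 lateral -0.5 z 135.9
```

```bash
python3 -m jog '[0,0.05,2.7,0.1,0,0,2.7,0,0,0,2.6,0,0,0,0,0,0,0,0,0,0,0,0,0,0,0,0,0]'; python3 -m jog '[0.5,0,0,0,0,0,0,0,0,0,0,0]';python3 - <<'E'
from h import *
wedge(-1,10)
E
```

```text
clock: 14.55
position: [0.5876, -0.1002, 0.0768]
orientation: [[-0.14, 0.99, 0.002], [0.99, 0.14, -0.0], [-0.001, 0.002, -1.0]]
ft_force: [0.2, 0.2, -1.4]
width: 0.0221
clock: 14.8
position: [0.5861, -0.0953, 0.0756]
orientation: [[-0.14, 0.99, 0.001], [0.99, 0.14, -0.0], [-0.0, 0.001, -1.0]]
ft_force: [0.4, -0.2, -1.1]
width: 0.0216
turn -0.1 shift [ 2.2061 -0.0235  0.0644] pos [ 0.5861 -0.0953  0.0756] yaw 98.05 w 0.0216 F [ 0.4223 -0.1931 -1.1454] t 14.8
d now -12.1 lateral 0.2 z 56.1
```

```bash
python3 -m jog '[0.7,0,0.03,0,0.7,0,0,0,0.7,0,0,0,0.4,0,0,0,0.4,0,0,0,0.4,0,0,0,0.4,0,0,0,0,0,0,0]';python3 -m jog '[0.4,0,0,0,0,0,0,0,0,0,0,0]';python3 - <<'E'
from h import *
wedge(-1,29)
E
```

```text
clock: 15.47
position: [0.5804, -0.0589, 0.0744]
orientation: [[-0.14, 0.99, -0.0], [0.99, 0.14, -0.001], [-0.001, -0.0, -1.0]]
ft_force: [0.4, -2.3, -5.6]
width: 0.0218
clock: 15.72
position: [0.5799, -0.0552, 0.0744]
orientation: [[-0.139, 0.99, -0.0], [0.99, 0.139, -0.0], [-0.0, -0.0, -1.0]]
ft_force: [0.6, -3.0, -5.2]
width: 0.0218
turn -0.1 shift [ 0.0508  0.029  -0.0631] pos [ 0.5799 -0.0552  0.0744] yaw 98.01 w 0.0218 F [ 0.629  -3.0153 -5.1546] t 15.7
d now 28.5 lateral -0.3 z 54.9
```

```bash
python3 -m jog '[-1.8,0,0,0,-1.8,0,0,0,-1.2,0,-1,0,0,0,-3,0,0,0,-4,0,4,0,0,0,4,0,0,0,4,0,0,0]';python3 -m jog '[4,0,0,0,4,0,0,0,4,0,0,0,4,0,0,0,4,0,0,0,4,0,0,0,4,0,0,0,0,0,0,0]';python3 -m jog '[0,0,0,0,0,0,0,0,0,0,0,0]'; python3 -m jog '[0,0,2.7,0,0,0,2.7,0,0,0,2.6,0,0,0,0,0,0,0,0,0,0,0,0,0,0,0,0,0]'; python3 - <<'E'
from h import *
wedge(1,10)
E
```

```text
clock: 16.38
position: [0.57, 0.0176, 0.1555]
orientation: [[-0.138, 0.99, 0.002], [0.99, 0.138, 0.001], [0.0, 0.002, -1.0]]
ft_force: [1.2, 0.4, -1.3]
width: 0.0216
clock: 17.05
position: [0.5276, 0.303, 0.1554]
orientation: [[-0.148, 0.989, -0.001], [0.989, 0.148, 0.005], [0.005, 0.0, -1.0]]
ft_force: [-2.3, 0.5, -0.3]
width: 0.0219
clock: 17.3
position: [0.5313, 0.2925, 0.1545]
orientation: [[-0.138, 0.99, -0.0], [0.99, 0.138, -0.0], [-0.0, -0.0, -1.0]]
ft_force: [-0.1, -0.8, -0.7]
width: 0.0215
clock: 17.88
position: [0.532, 0.2938, 0.0764]
orientation: [[-0.139, 0.99, 0.002], [0.99, 0.139, 0.001], [0.001, 0.002, -1.0]]
ft_force: [-0.0, -0.2, -0.0]
width: 0.022
turn -0.1 shift [-3.0698 -0.145   0.1395] pos [0.532  0.2938 0.0764] yaw 97.98 w 0.0220 F [-0.0031 -0.2344 -0.0003] t 17.9
d now -20.7 lateral 1.4 z 56.9
```

```bash
python3 -m jog '[-0.6,0,0.02,0,-0.6,0,0,0,0,0,0,0,0,0,0,0]';python3 - <<'E'
from h import *
wedge(1,10)
E
```

```text
clock: 18.22
position: [0.5331, 0.2809, 0.0748]
orientation: [[-0.138, 0.99, 0.001], [0.99, 0.138, -0.0], [-0.0, 0.001, -1.0]]
ft_force: [-0.7, -1.2, -0.4]
width: 0.0223
turn -0.2 shift [-1.7805 -0.0726 -0.023 ] pos [0.5331 0.2809 0.0748] yaw 97.95 w 0.0223 F [-0.677  -1.1776 -0.4163] t 18.2
d now -7.8 lateral 0.7 z 55.3
```

```bash
python3 -m jog '[-0.6,0,0,-0.1,-0.6,0,0,0,-0.6,0,0,0,-0.5,0,0,0,-0.5,0,0,0,-0.5,0,0,0,-0.5,0,0,0,-0.5,0,0,0]';python3 -m jog '[0,0,0,0,0,0,0,0,0,0,0,0]';python3 - <<'E'
from h import *
wedge(1,36)
E
```

```text
clock: 18.88
position: [0.5385, 0.2399, 0.0744]
orientation: [[-0.142, 0.99, 0.0], [0.99, 0.142, 0.002], [0.002, 0.0, -1.0]]
ft_force: [-1.1, 5.9, -3.0]
width: 0.0216
clock: 19.13
position: [0.5387, 0.2389, 0.0743]
orientation: [[-0.141, 0.99, -0.0], [0.99, 0.141, -0.0], [-0.0, -0.0, -1.0]]
ft_force: [1.6, 0.4, -4.3]
width: 0.0218
turn 0.0 shift [-0.1405 -0.0354 -0.0743] pos [0.5387 0.2389 0.0743] yaw 98.11 w 0.0218 F [ 1.5851  0.3522 -4.2742] t 19.1
d now 34.6 lateral 0.4 z 54.8
```

```bash
python3 -m jog '[2.2,0,0,0,2.2,0,0,0,1.2,0,-1,0,0,0,-3,0,0,0,-4,0,-4,0,0,0,-4,0,0,0,-4,0,0,0]';python3 -m jog '[-4,0,0,0,-4,0,0,0,-4,0,0,0,-4,0,0,0,-4,0,0,0,-4,0,0,0,-4,0,0,0,0,0,0,0]';python3 -m jog '[0,0,0,0,0,0,0,0,0,0,0,0]'; python3 -m jog '[0,0,2.7,0,0,0,2.7,0,0,0,2.6,0,0,0,0,0,0,0,0,0,0,0,0,0,0,0,0,0]';python3 -m jog '[0,0,0,0,0,0,0,0]'; python3 - <<'E'
from h import *
wedge(-1,10)
E
```

```text
clock: 19.8
position: [0.5479, 0.1747, 0.1558]
orientation: [[-0.143, 0.99, 0.002], [0.99, 0.143, -0.0], [-0.0, 0.002, -1.0]]
ft_force: [1.6, 0.3, -1.7]
width: 0.0215
clock: 20.47
position: [0.5873, -0.1109, 0.1546]
orientation: [[-0.132, 0.991, -0.0], [0.991, 0.132, -0.003], [-0.003, -0.001, -1.0]]
ft_force: [-0.7, -0.6, -0.6]
width: 0.0219
clock: 20.72
position: [0.5873, -0.1001, 0.1548]
orientation: [[-0.143, 0.99, 0.0], [0.99, 0.143, 0.0], [0.0, 0.0, -1.0]]
ft_force: [-0.1, 0.6, -1.0]
width: 0.0221
clock: 21.3
position: [0.5884, -0.1011, 0.0762]
orientation: [[-0.142, 0.99, 0.002], [0.99, 0.142, -0.0], [-0.001, 0.002, -1.0]]
ft_force: [-0.1, 0.2, -1.0]
width: 0.0217
clock: 21.47
position: [0.5879, -0.1016, 0.0755]
orientation: [[-0.141, 0.99, 0.002], [0.99, 0.141, -0.0], [-0.001, 0.002, -1.0]]
ft_force: [-0.2, 0.1, 0.2]
width: 0.0219
turn 0.0 shift [ 2.8545 -0.1081  0.0531] pos [ 0.5879 -0.1016  0.0755] yaw 98.11 w 0.0219 F [-0.2164  0.0679  0.2365] t 21.5
d now -18.5 lateral 1.1 z 56.0
```

Advance to d≈42 (6.0 cm).

```bash
python3 -m jog '[0.6,-0.1,0,0,0.7,0,0.03,0,0.7,0,0,0,0.8,0,0,0,0,0,0,0,0,0,0,0]';python3 -m jog '[0.6,0,0,0,0.6,0,0,0,0.5,0,0,0,0.5,0,0,0,0.5,0,0,0,0.5,0,0,0,0,0,0,0,0,0,0,0]';python3 - <<'E'
from h import *
wedge(-1,42)
E
```

```text
clock: 21.97
position: [0.5824, -0.073, 0.0742]
orientation: [[-0.143, 0.99, 0.0], [0.99, 0.143, 0.0], [0.0, 0.0, -1.0]]
ft_force: [0.1, 0.6, 0.4]
width: 0.022
clock: 22.63
position: [0.5779, -0.0421, 0.0741]
orientation: [[-0.141, 0.99, 0.0], [0.99, 0.141, -0.0], [-0.0, 0.0, -1.0]]
ft_force: [-0.1, -2.7, 1.6]
width: 0.0218
turn 0.0 shift [ 0.0247  0.0457 -0.0864] pos [ 0.5779 -0.0421  0.0741] yaw 98.12 w 0.0218 F [-0.1446 -2.6525  1.5654] t 22.6
d now 41.8 lateral -0.5 z 54.6
```

```bash
python3 -m jog '[-2,0,0,0,-2,0,0,0,-2.2,0,-1,0,0,0,-3,0,0,0,-4,0,4,0,0,0,4,0,0,0,4,0,0,0]';python3 -m jog '[4,0,0,0,4,0,0,0,4,0,0,0,4,0,0,0,4,0,0,0,4,0,0,0,4,0,0,0,0,0,0,0]';python3 -m jog '[0,0,0,0,0,0,0,0,0,0,0,0]'; python3 -m jog '[0,0,2.7,0,0,0,2.7,0,0,0,2.6,0,0,0,0,0,0,0,0,0,0,0,0,0,0,0,0,0]'; python3 -m jog '[0,0,0,0,0,0,0,0]';python3 - <<'E'
from h import *
wedge(1,10)
E
```

```text
clock: 23.3
position: [0.5693, 0.0163, 0.1546]
orientation: [[-0.139, 0.99, 0.001], [0.99, 0.139, 0.0], [0.0, 0.001, -1.0]]
ft_force: [0.4, 0.1, -0.8]
width: 0.022
clock: 23.97
position: [0.5265, 0.3015, 0.1545]
orientation: [[-0.15, 0.989, -0.001], [0.989, 0.15, 0.005], [0.005, -0.0, -1.0]]
ft_force: [-1.5, -0.7, -0.7]
width: 0.0216
clock: 24.22
position: [0.5303, 0.2912, 0.1538]
orientation: [[-0.14, 0.99, -0.0], [0.99, 0.14, -0.001], [-0.001, -0.0, -1.0]]
ft_force: [0.4, -0.9, -1.3]
width: 0.0218
clock: 24.8
position: [0.5311, 0.2926, 0.0759]
orientation: [[-0.14, 0.99, 0.002], [0.99, 0.14, 0.001], [0.001, 0.002, -1.0]]
ft_force: [-0.7, 0.0, -1.9]
width: 0.0221
clock: 24.97
position: [0.5307, 0.2925, 0.0752]
orientation: [[-0.141, 0.99, 0.002], [0.99, 0.141, 0.001], [0.0, 0.002, -1.0]]
ft_force: [-0.3, -0.2, -1.1]
width: 0.0219
turn -0.0 shift [-2.9669  0.0018  0.0216] pos [0.5307 0.2925 0.0752] yaw 98.10 w 0.0219 F [-0.3202 -0.1959 -1.139 ] t 25.0
d now -19.7 lateral -0.0 z 55.7
```

```bash
python3 -m jog '[-0.7,0,0,0,-0.7,0,0,0,-0.7,0,0,0,-0.8,0,-0.03,0,0,0,0,0,0,0,0,0]';python3 -m jog '[-0.7,0,0,0,-0.7,0,0,0,-0.6,0,0,0,-0.6,0,0,0,-0.6,0,0,0,-0.5,0,0,0,0,0,0,0,0,0,0,0]';python3 - <<'E'
from h import *
wedge(1,46)
E
```

```text
clock: 25.47
position: [0.5345, 0.2627, 0.0744]
orientation: [[-0.14, 0.99, 0.0], [0.99, 0.14, -0.0], [-0.0, -0.0, -1.0]]
ft_force: [0.6, 0.5, -1.1]
width: 0.0216
clock: 26.13
position: [0.5394, 0.2265, 0.0742]
orientation: [[-0.141, 0.99, -0.0], [0.99, 0.141, -0.0], [-0.0, -0.0, -1.0]]
ft_force: [0.9, -0.2, -3.8]
width: 0.0219
turn -0.0 shift [ 0.0977  0.0702 -0.0806] pos [0.5394 0.2265 0.0742] yaw 98.09 w 0.0219 F [ 0.8533 -0.1674 -3.8164] t 26.1
d now 47.0 lateral -0.7 z 54.7
```

```bash
python3 -m jog '[2.4,0,0,0,2.4,0,0,0,2.2,0,-1,0,0,0,-3,0,0,0,-4,0,-4,0,0,0,-4,0,0,0,-4,0,0,0]';python3 -m jog '[-4,0,0,0,-4,0,0,0,-4,0,0,0,-4,0,0,0,-4,0,0,0,-4,0,0,0,-4,0,0,0,0,0,0,0]';python3 -m jog '[0,0,0,0,0,0,0,0,0,0,0,0]'; python3 -m jog '[0,0,2.7,0,0,0,2.7,0,0,0,2.6,0,0,0,0,0,0,0,0,0,0,0,0,0,0,0,0,0]';python3 -m jog '[0,0,0,0,0,0,0,0]'; python3 - <<'E'
from h import *
wedge(-1,10);im=grab("wrist","w4")
E
```

```text
clock: 26.8
position: [0.5466, 0.1765, 0.1551]
orientation: [[-0.143, 0.99, 0.001], [0.99, 0.143, -0.0], [-0.0, 0.001, -1.0]]
ft_force: [0.7, -1.6, -1.8]
width: 0.022
clock: 27.47
position: [0.5859, -0.1091, 0.1538]
orientation: [[-0.132, 0.991, -0.001], [0.991, 0.132, -0.003], [-0.003, -0.001, -1.0]]
ft_force: [-0.6, -1.0, -1.9]
width: 0.0217
clock: 27.72
position: [0.5859, -0.0983, 0.1544]
orientation: [[-0.143, 0.99, -0.0], [0.99, 0.143, 0.0], [0.0, 0.0, -1.0]]
ft_force: [0.2, -0.5, -2.0]
width: 0.0219
clock: 28.3
position: [0.5871, -0.0992, 0.0762]
orientation: [[-0.142, 0.99, 0.002], [0.99, 0.142, -0.0], [-0.001, 0.002, -1.0]]
ft_force: [0.6, -0.1, -1.7]
width: 0.022
clock: 28.47
position: [0.5866, -0.0997, 0.0755]
orientation: [[-0.141, 0.99, 0.002], [0.99, 0.141, -0.0], [-0.001, 0.002, -1.0]]
ft_force: [0.2, 0.2, -1.1]
width: 0.0218
turn 0.0 shift [ 2.6569 -0.0064  0.0502] pos [ 0.5866 -0.0997  0.0755] yaw 98.11 w 0.0218 F [ 0.2161  0.1743 -1.0547] t 28.5
d now -16.6 lateral 0.1 z 56.0
```

View pics/w4.png

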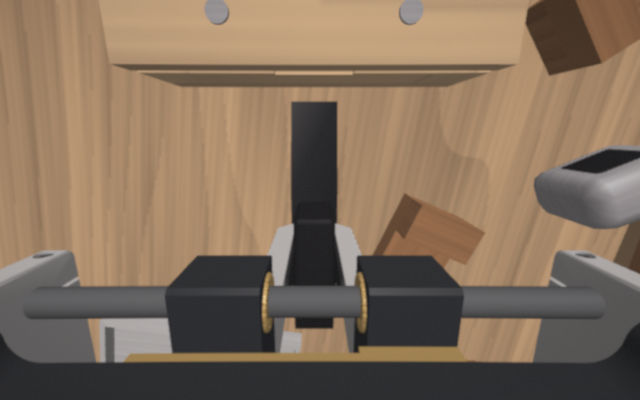

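```bash
python3 -m jog '[0.6,0,0,0,0.7,0,0.03,0,0.7,0,0,0,0.7,0,0,0,0,0,0,0,0,0,0,0]';python3 -m jog '[0.7,0,0,0,0.7,0,0,0,0.7,0,0,0,0.6,0,0,0,0.6,0,0,0,0.5,0,0,0,0,0,0,0,0,0,0,0]';python3 - <<'E'
from h import *
wedge(-1,48)
E
```

```text
clock: 29.02
position: [0.583, -0.075, 0.0748]
orientation: [[-0.14, 0.99, 0.002], [0.99, 0.14, -0.003], [-0.003, 0.001, -1.0]]
ft_force: [3.4, -13.9, 3.1]
width: 0.0215
clock: 29.68
position: [0.5768, -0.0349, 0.0742]
orientation: [[-0.142, 0.99, 0.0], [0.99, 0.142, -0.0], [-0.0, 0.0, -1.0]]
ft_force: [-0.1, -2.2, 0.7]
width: 0.0216
turn 0.1 shift [-0.1024  0.05   -0.0842] pos [ 0.5768 -0.0349  0.0742] yaw 98.15 w 0.0216 F [-0.0844 -2.202   0.6674] t 29.7
d now 49.0 lateral -0.5 z 54.7
```

```bash
python3 -m jog '[-2.2,0,0,0,-2.2,0,0,0,-2.2,0,0,0,-2,0,0,0,-2,0,0,0,0,0,0,0,0,0,0,0]'; python3 - <<'E'
from h import *
wedge(-1,-40);im=grab("wrist","w5");s=grab("side","s5");c=grab("scene","c5")
crop(s,"a1",260,150,380,250,4)
crop(im,"a2",190,0,540,120,1.371)
a=cv2.imread("pics/a1.png");b=cv2.imread("pics/a2.png");print(a.shape,b.shape)
cv2.imwrite("pics/m5.png",np.vstack([a,b[:, :480]]))
E
```

```text
clock: 30.27
position: [0.5916, -0.1409, 0.0738]
orientation: [[-0.139, 0.99, -0.0], [0.99, 0.139, 0.001], [0.001, -0.0, -1.0]]
ft_force: [-0.1, 0.5, -1.9]
width: 0.0216
turn -0.1 shift [ 1.7973  0.0775 -0.1233] pos [ 0.5916 -0.1409  0.0738] yaw 98.01 w 0.0216 F [-0.1219  0.5029 -1.8707] t 30.3
d now -58.0 lateral -0.8 z 54.3
(400, 480, 3) (165, 480, 3)
```

View pics/m5.png

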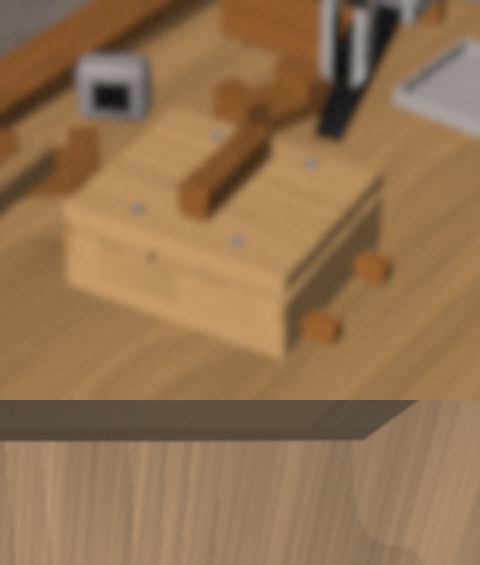

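```bash
python3 - <<'E'
from h import *
s=load("s5");s0=load("side0");c=load("c5");c0=load("scene0")
def pt(x,y,z): 
    q=C+ex*x+ey*y;return [q[0],q[1],z]
for nm,im,im0,pts in (("side L edge",s,s0,[(-.06,.095),(.06,.095)]),("side -x face L",s,s0,[(-.11,.08)]),("side -x face R",s,s0,[(-.11,-.08)]),("scene +x L",c,c0,[(.11,.08)]),("scene +x R",c,c0,[(.11,-.08)])):
    for x,y in pts:
        zs=np.arange(.045,.1,.0025);P=proj(im,[pt(x,y,z) for z in zs]).astype(np.float32)
        f=lambda i:cv2.remap(cv2.cvtColor(i["frame"],cv2.COLOR_RGB2GRAY),P[:,:1],P[:,1:],cv2.INTER_LINEAR).ravel()
        print(nm,x,y);print((zs*1000).astype(int).tolist());print(f(im0).tolist());print(f(im).tolist())
E
```

```text
side L edge -0.06 0.095
[45, 47, 50, 52, 55, 57, 60, 62, 65, 67, 70, 72, 75, 77, 80, 82, 85, 87, 90, 92, 95, 97, 100]
[155, 155, 155, 155, 156, 157, 157, 157, 157, 158, 157, 155, 153, 151, 148, 146, 145, 144, 142, 141, 139, 137, 139]
[155, 155, 156, 157, 156, 154, 152, 152, 152, 155, 157, 159, 160, 160, 159, 158, 155, 153, 150, 148, 146, 145, 142]
side L edge 0.06 0.095
[45, 47, 50, 52, 55, 57, 60, 62, 65, 67, 70, 72, 75, 77, 80, 82, 85, 87, 90, 92, 95, 97, 100]
[149, 149, 150, 150, 150, 152, 154, 155, 157, 158, 158, 157, 155, 152, 150, 148, 147, 146, 146, 146, 146, 145, 144]
[153, 153, 152, 150, 147, 147, 147, 148, 150, 153, 157, 160, 161, 161, 161, 160, 158, 154, 152, 150, 149, 147, 146]
side -x face L -0.11 0.08
[45, 47, 50, 52, 55, 57, 60, 62, 65, 67, 70, 72, 75, 77, 80, 82, 85, 87, 90, 92, 95, 97, 100]
[79, 80, 81, 81, 81, 81, 80, 80, 81, 84, 89, 96, 105, 113, 123, 130, 138, 141, 143, 144, 146, 147, 146]
[81, 83, 87, 93, 101, 108, 112, 116, 119, 116, 111, 104, 97, 93, 96, 101, 108, 116, 124, 133, 140, 144, 146]
side -x face R -0.11 -0.08
[45, 47, 50, 52, 55, 57, 60, 62, 65, 67, 
[... 256 characters left out ...]
 133]
scene +x L 0.11 0.08
[45, 47, 50, 52, 55, 57, 60, 62, 65, 67, 70, 72, 75, 77, 80, 82, 85, 87, 90, 92, 95, 97, 100]
[141, 142, 142, 143, 143, 142, 140, 138, 138, 138, 139, 147, 159, 175, 192, 202, 210, 212, 212, 211, 210, 209, 207]
[139, 139, 140, 146, 155, 168, 185, 194, 198, 190, 173, 159, 144, 139, 139, 147, 160, 176, 195, 204, 212, 212, 211]
scene +x R 0.11 -0.08
[45, 47, 50, 52, 55, 57, 60, 62, 65, 67, 70, 72, 75, 77, 80, 82, 85, 87, 90, 92, 95, 97, 100]
[137, 139, 140, 140, 140, 140, 140, 140, 141, 141, 143, 148, 160, 176, 192, 206, 211, 212, 212, 211, 209, 206, 205]
[141, 140, 140, 143, 151, 164, 177, 191, 190, 174, 158, 146, 140, 140, 147, 158, 175, 193, 203, 209, 209, 209, 207]
```

```bash
python3 -m jog '[0,0,-3,7.1,0,0,-3,7.1,0,0,0,7.1,0,0,0,7.1,0,0,0,7.1,0,0,0,7.1,0,0,0,7.1,0,0,0,7.1]'; python3 -m jog '[0,0,0,7.1,0,0,0,7.1,0,0,0,7.1,0,0,0,7.1,0,0,0,4,0,0,0,0,0,0,0,0,0,0,0,0]'; python3 - <<'E'
from h import *
goto([.495,-.125,.0202],8)
E
```

```text
clock: 31.08
position: [0.5918, -0.1389, 0.1342]
orientation: [[0.754, 0.657, 0.0], [0.657, -0.754, 0.0], [0.0, -0.0, -1.0]]
ft_force: [-0.7, 0.2, -1.9]
width: 0.0218
clock: 31.75
position: [0.5918, -0.1395, 0.1341]
orientation: [[0.987, 0.159, 0.0], [0.159, -0.987, 0.0], [0.0, -0.0, -1.0]]
ft_force: [-0.6, -0.9, -1.8]
width: 0.0219
turn 1.1 shift [-9.3864 -2.7865 11.3879] pos [ 0.5918 -0.1395  0.1341] yaw 9.13 w 0.0219 F [-0.5609 -0.8861 -1.8344] t 31.8
```

```bash
python3 -m jog '[-3.1,-0.9,0,0.5,-3.1,-0.9,0,0.5,-3.1,-0.9,2,0,0,0,3,0,0,0,3,0,0,0,2.4,0,0,0,0,0,0,0,0,0]'; python3 -m jog '[0,0,0,0,0,0,0,0]';python3 - <<'E'
from h import *
goto([.495,-.125,.0200],8)
E
```

```text
clock: 32.42
position: [0.4953, -0.1268, 0.0297]
orientation: [[0.99, 0.139, -0.002], [0.139, -0.99, 0.001], [-0.002, -0.001, -1.0]]
ft_force: [0.5, 0.3, -0.8]
width: 0.0216
clock: 32.58
position: [0.4968, -0.1273, 0.0314]
orientation: [[0.99, 0.138, 0.002], [0.138, -0.99, -0.0], [0.002, 0.001, -1.0]]
ft_force: [-0.0, 0.5, -0.1]
width: 0.0222
turn -0.1 shift [-0.142  -0.2475  1.1429] pos [ 0.4968 -0.1273  0.0314] yaw 7.95 w 0.0222 F [-0.0149  0.4682 -0.1342] t 32.6
```

```bash
python3 -m jog '[-0.1,-0.2,0.6,0,0,0,0.55,0,0,0,0,0,0,0,0,0,0,0,0,0]'; python3 -m jog '[0,0,0,0,0,0,0,0,0,0,0,0,0,0,0,0,0,0,0,0]' 5; python3 -m jog '[0,0,-2,0,0,0,-3,0,0,0,-4,0,0,0,-4,0,0,0,-4,0,0,0,0,-7.1,0,0,0,-7.1,0,0,0,-7.1]' 9.4;python3 -m jog '[0,0,0,-7.1,0,0,0,-7.1,0,0,0,-7.1,0,0,0,-7.1,0,0,0,-7.1,0,0,0,-7.1,0,0,0,-7.1,0,0,0,-7.1]';python3 -m jog '[0,0,0,-7.1,0,0,0,-5,0,0,0,0,0,0,0,0]'; python3 - <<'E'
from h import *
goto([C[0],C[1],.092],98.1)
im=grab("wrist","w6")
E
```

```text
clock: 33.0
position: [0.4949, -0.1252, 0.0188]
orientation: [[0.99, 0.138, 0.001], [0.138, -0.99, -0.0], [0.001, 0.0, -1.0]]
ft_force: [0.3, 0.1, 1.2]
width: 0.0213
clock: 33.42
position: [0.4945, -0.1253, 0.0185]
orientation: [[0.99, 0.138, -0.0], [0.138, -0.99, 0.0], [-0.0, -0.0, -1.0]]
ft_force: [-0.5, 0.0, 0.2]
width: 0.049
clock: 34.08
position: [0.4948, -0.1254, 0.1894]
orientation: [[0.87, 0.493, 0.002], [0.493, -0.87, -0.001], [0.001, 0.001, -1.0]]
ft_force: [-0.4, 1.0, -0.9]
width: 0.0939
clock: 34.75
position: [0.4944, -0.1253, 0.1885]
orientation: [[0.063, 0.998, -0.0], [0.998, -0.063, 0.0], [0.0, -0.0, -1.0]]
ft_force: [1.1, 0.3, -0.3]
width: 0.0938
clock: 35.08
position: [0.4945, -0.1254, 0.1885]
orientation: [[-0.138, 0.99, -0.0], [0.99, 0.138, 0.0], [0.0, -0.0, -1.0]]
ft_force: [-0.1, -0.2, -0.1]
width: 0.0939
turn -0.2 shift [21.0653  9.4754  9.6517] pos [ 0.4945 -0.1254  0.1885] yaw 97.93 w 0.0939 F [-0.0802 -0.1989 -0.0691] t 35.1
```

View pics/w6.png

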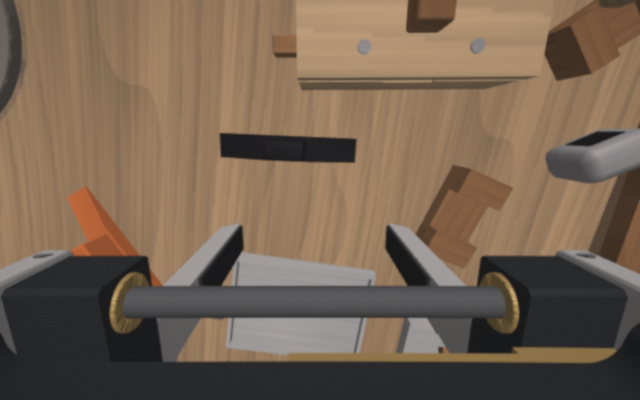

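```bash
python3 -m jog '[3.5,1.6,0,-0.2,3.5,1.6,0,0,3.5,1.6,0,0,3.5,1.6,0,0,3.5,1.6,0,0,3.5,1.5,0,0,0,0,0,0,0,0,0,0]'; python3 -m jog '[0,0,2.5,0,0,0,2.5,0,0,0,2.5,0,0,0,2,0,0,0,0,0,0,0,0,0,0,0,0,0]';  python3 - <<'E'
from h import *
goto([C[0],C[1],.092],98.1)
E
```

```text
clock: 35.8
position: [0.5583, 0.0988, 0.1883]
orientation: [[-0.146, 0.989, -0.0], [0.989, 0.146, 0.001], [0.001, -0.0, -1.0]]
ft_force: [-0.4, 0.2, -0.2]
width: 0.0944
clock: 36.38
position: [0.5589, 0.0958, 0.0948]
orientation: [[-0.143, 0.99, 0.001], [0.99, 0.143, 0.0], [-0.0, 0.001, -1.0]]
ft_force: [0.8, -0.4, 0.6]
width: 0.0941
turn 0.1 shift [ 0.0761 -0.0214  0.2759] pos [0.5589 0.0958 0.0948] yaw 98.23 w 0.0941 F [ 0.8354 -0.4246  0.6084] t 36.4
```

```bash
python3 -m jog '[0,0,0.1,0,0,0,0,0,0,0,0,0,0,0,0,0,0,0,0,0,0,0,0,0,0,0,0,0,0,0,0,0]' 0; python3 -m jog '[0,0,0,0,0,0,0,0,0,0,0,0,0,0,0,0,0,0,0,0]'; python3 -m jog '[0,0,-0.5,0,0,0,-0.5,0,0,0,-0.5,0,0,0,-0.5,0,0,0,-1,0,0,0,-2,0,0,0,-2,0,0,0,-2,0]'; python3 -m jog '[0,0,-2,0,0,0,-2,0,0,0,0,0,0,0,0,0]'
```

```text
clock: 37.05
position: [0.5583, 0.0962, 0.0925]
orientation: [[-0.145, 0.989, -0.0], [0.989, 0.145, 0.0], [0.0, -0.0, -1.0]]
ft_force: [0.1, -0.2, -0.3]
width: 0.0443
clock: 37.47
position: [0.5583, 0.0962, 0.0925]
orientation: [[-0.145, 0.989, -0.0], [0.989, 0.145, 0.0], [0.0, -0.0, -1.0]]
ft_force: [0.5, 0.5, -0.8]
width: 0.0302
clock: 38.13
position: [0.5582, 0.0963, 0.1843]
orientation: [[-0.145, 0.989, 0.0], [0.989, 0.145, 0.0], [0.0, 0.0, -1.0]]
ft_force: [0.6, -0.2, -2.8]
width: 0.0299
clock: 38.47
position: [0.5588, 0.0963, 0.2238]
orientation: [[-0.145, 0.989, 0.002], [0.989, 0.145, 0.0], [-0.0, 0.002, -1.0]]
ft_force: [0.5, -0.2, -4.9]
width: 0.0298
```

```bash
python3 - <<'E'
from h import *
im=load("w1");a=load("scene0")
def m(p): 
    v=p[:2]-C; return p[:2],"mould xy mm",1000*v@ex,1000*v@ey
for n,px,z in (("offcut",(3,150),.028),("offcut r",(38,215),.0),("mallet head r-bottom",(118,60),0),("mallet handle",(95,15),.02)): print(n,*m(onz(im,[px],z)[0]))
for n,px,z in (("glue base L",(421,225),0),("offcut sc L",(418,172),.028),("offcut sc bot",(440,191),0),("mallet head sc",(412,246),0),("mallet head L",(397,232),0.0)): print(n,*m(onz(a,[px],z)[0]))
t=C+ey*.225;goto([t[0],t[1],.22],98.1)
E
```

```text
offcut [0.5015 0.5778] mould xy mm 11.24091129191271 484.5122475972239
offcut r [0.3563 0.5663] mould xy mm -134.07893533191412 493.6232579060835
mallet head r-bottom [0.6779 0.3393] mould xy mm 152.27998689310246 223.52438882622712
mallet handle [0.7493 0.3565] mould xy mm 225.41888158726897 230.53463004894536
glue base L [0.682  0.4413] mould xy mm 170.75669675505128 323.9754551825114
offcut sc L [0.3771 0.5463] mould xy mm -116.29819938018812 470.9179833423509
offcut sc bot [0.4951 0.6015] mould xy mm 8.293190550486592 508.89079249020205
mallet head sc [0.7858 0.3643] mould xy mm 262.63483112070315 233.09572990518487
mallet head L [0.6981 0.337 ] mould xy mm 172.0389345260148 218.45334554483577
turn 0.2 shift [22.523  -0.0167  0.3803] pos [0.5588 0.0963 0.2238] yaw 98.31 w 0.0298 F [ 0.4982 -0.246  -4.901 ] t 38.5
```

```bash
python3 -m jog '[2,0,0,0.1,4,0,0,0.1,4,0,0,0,4,0,0,0,4,0,0,0,3,0,0,0,2,-0.5,0,0,0,0,0,0]'; python3 -m jog '[0,0,0,0,0,0,0,0,0,0,3,0,0,0,4,0,0,0,4,0,0,0,3,0,0,0,1.5,0,0,0,0,0]'; python3 -m jog '[0,0,0,0,0,0,0,0]'; python3 - <<'E'
from h import *
t=C+ey*.23-ex*.005;goto([t[0],t[1],.0375],98.1)
grab("wrist","w7")
E
```

```text
clock: 39.13
position: [0.5175, 0.3281, 0.2213]
orientation: [[-0.147, 0.989, -0.003], [0.989, 0.147, 0.002], [0.002, -0.002, -1.0]]
ft_force: [-1.0, 0.5, -3.5]
width: 0.0295
clock: 39.8
position: [0.5195, 0.3201, 0.0636]
orientation: [[-0.139, 0.99, -0.005], [0.99, 0.139, -0.004], [-0.003, -0.005, -1.0]]
ft_force: [-0.5, -0.4, -4.2]
width: 0.0298
clock: 39.97
position: [0.5217, 0.323, 0.0688]
orientation: [[-0.14, 0.99, 0.001], [0.99, 0.14, 0.001], [0.001, 0.001, -1.0]]
ft_force: [0.7, 0.0, -2.0]
width: 0.0299
turn -0.0 shift [ 0.0542 -0.0413  3.1338] pos [0.5217 0.323  0.0688] yaw 98.06 w 0.0299 F [ 0.709   0.0162 -1.9862] t 40.0
```

View pics/w7.png

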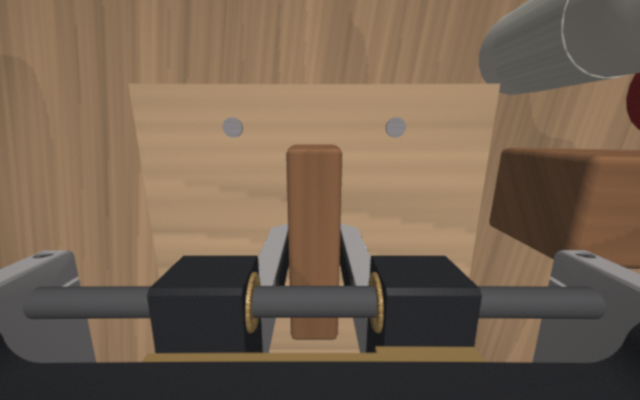

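```bash
python3 -m jog '[0,0,1,0,0,0,1,0,0,0,0.6,0,0,0,0,0,0,0,0,0]';python3 -m jog '[0,0,0.2,0,0,0,0.2,0,0,0,0,0,0,0,0,0]'; python3 - <<'E'
from h import *
goto([.52,.323,.0375],98.1)
E
```

```text
clock: 40.43
position: [0.5204, 0.3231, 0.041]
orientation: [[-0.141, 0.99, -0.001], [0.99, 0.141, -0.0], [-0.0, -0.001, -1.0]]
ft_force: [-0.7, -0.6, -3.1]
width: 0.0297
clock: 40.77
position: [0.521, 0.3236, 0.0379]
orientation: [[-0.141, 0.99, 0.001], [0.99, 0.141, 0.001], [0.001, 0.001, -1.0]]
ft_force: [0.8, 1.0, -1.1]
width: 0.0295
turn 0.0 shift [-0.0445 -0.1037  0.04  ] pos [0.521  0.3236 0.0379] yaw 98.13 w 0.0295 F [ 0.7965  0.9666 -1.0973] t 40.8
```

```bash
python3 -m jog '[0,0,0.12,0,0,0,0,0,0,0,0,0]';python3 -m jog '[0,0,0,0,0,0,0,0,0,0,0,0,0,0,0,0,0,0,0,0]' 5;python3 -m jog '[0,0,-2,0,0,0,-3,0,0,0,-4,0,0,0,-4,0,0,0,-4,0,-3,0,-3,0,-4,0,0,0,-4,0,0,0]' 4;python3 -m jog '[-4,0,0,0,-4,0,0,0,-4,0,0,0,-4,0,0,0,-4,0,0,0,0,0,0,0,0,0,0,0,0,0,0,0]'; python3 - <<'E'
from h import *
goto([C[0],C[1],.22],98.1);im=grab("wrist","w8")
E
```

```text
clock: 41.02
position: [0.521, 0.3237, 0.0371]
orientation: [[-0.141, 0.99, 0.001], [0.99, 0.141, 0.001], [0.001, 0.001, -1.0]]
ft_force: [-0.7, 2.4, 6.3]
width: 0.0297
clock: 41.43
position: [0.5208, 0.323, 0.0363]
orientation: [[-0.141, 0.99, -0.0], [0.99, 0.141, -0.0], [-0.0, -0.0, -1.0]]
ft_force: [-1.0, -0.2, -0.6]
width: 0.0497
clock: 42.1
position: [0.5367, 0.2148, 0.2379]
orientation: [[-0.143, 0.99, 0.003], [0.99, 0.143, 0.001], [0.001, 0.003, -1.0]]
ft_force: [1.8, -0.2, -1.3]
width: 0.0403
clock: 42.77
position: [0.5644, 0.0171, 0.2358]
orientation: [[-0.141, 0.99, -0.0], [0.99, 0.141, 0.0], [0.0, -0.0, -1.0]]
ft_force: [-0.1, 0.0, -0.5]
width: 0.0401
turn 0.0 shift [7.937  0.5487 1.5813] pos [0.5644 0.0171 0.2358] yaw 98.10 w 0.0401 F [-0.1021  0.0019 -0.506 ] t 42.8
```

View pics/w8.png

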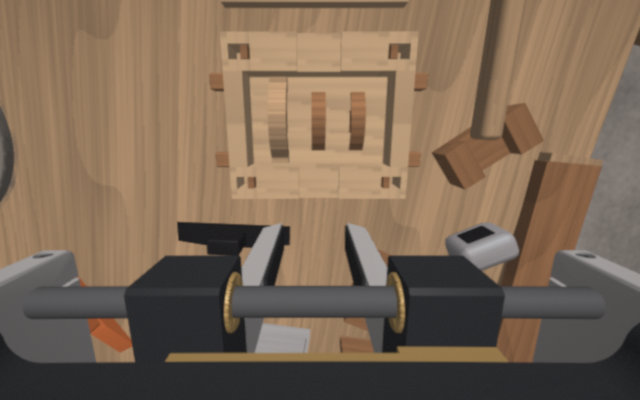

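```bash
python3 - <<'E'
from h import *
im=load("w8");hs=cv2.cvtColor(im["frame"],cv2.COLOR_RGB2HSV)
m=np.zeros(hs.shape[:2],bool);m[85:158,300:375]=1
f=im["frame"].astype(int);sat=hs[...,1];m&=(sat>105)
n,l,st,ce=cv2.connectedComponentsWithStats(m.astype(np.uint8))
for i in range(1,n):
    if st[i,4]>150:
        x,y,w,h,a=st[i]
        p=onz(im,[(x,y+h/2),(x+w,y+h/2),(x+w/2,y),(x+w/2,y+h)],.054)[:,:2];q=(p-C)*1000
        print(st[i],"mould x",q@ex,"y",q@ey)
a=load("scene0");c=np.array([(143,262),(145,300),(138,240),(150,352)])/2.85+[170,150]
print(onz(a,c,.085))
goto([C[0],C[1],.2],98.1)
E
```

```text
[311  92  15  57 768] mould x [-9.0015  9.1083 -0.0401  0.1503] y [  1.8938   1.8743  34.2361 -32.0193]
[350  92  16  57 802] mould x [38.0771 57.3793 46.5542 48.9488] y [  1.8308   1.7934  34.1579 -32.084 ]
[[ 0.6854 -0.324   0.085 ]
 [ 0.7542 -0.3266  0.085 ]
 [ 0.6424 -0.3272  0.085 ]
 [ 0.8427 -0.3272  0.085 ]]
turn 0.1 shift [7.8611 0.542  3.5825] pos [0.5643 0.0179 0.2358] yaw 98.18 w 0.0397 F [-1.0377  0.4407  0.4141] t 42.8
```

```bash
python3 - <<'E'
from h import *
t=C+ex*.049+ey*.001;goto([t[0],t[1],.029],98.1)
E
```

```text
turn 0.1 shift [ 7.9611  5.442  20.6825] pos [0.5643 0.0179 0.2358] yaw 98.18 w 0.0397 F [-1.0377  0.4407  0.4141] t 42.8
```

```bash
python3 -m jog '[2.7,1.8,0,0,2.7,1.8,2,0,2.6,1.8,3,0,0,0,3,0,0,0,3,0,0,0,0,0,0,0,0,0,0,0,0,0]' 4; python3 - <<'E'
from h import *
t=C+ex*.049+ey*.001;goto([t[0],t[1],.029],98.1);im=grab("wrist","w9")
hs=cv2.cvtColor(im["frame"],cv2.COLOR_RGB2HSV)
crop(im,"w9c",200,60,440,330,2)
E
```

```text
clock: 43.48
position: [0.6066, 0.1033, 0.1289]
orientation: [[-0.142, 0.99, 0.001], [0.99, 0.142, 0.001], [0.0, 0.001, -1.0]]
ft_force: [-0.7, -0.2, 1.1]
width: 0.0401
turn 0.1 shift [0.0997 0.0552 9.9861] pos [0.6066 0.1033 0.1289] yaw 98.17 w 0.0401 F [-0.6714 -0.2013  1.1105] t 43.5
```

View pics/w9c.png

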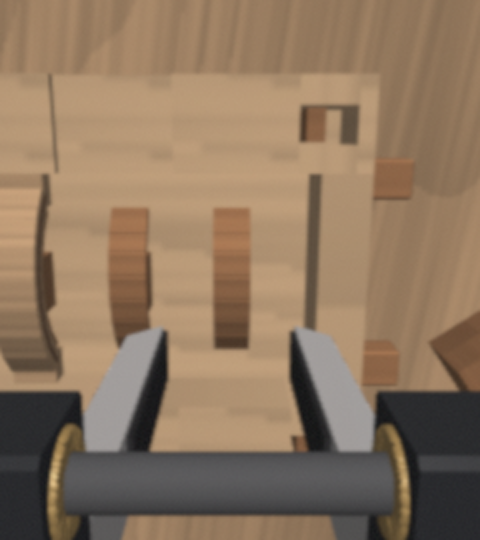

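```bash
python3 -m jog '[0.1,0,2.5,0,0,0,2.5,0,0,0,2.5,0,0,0,1.5,0,0,0,0.9,0,0,0,0,0,0,0,0,0]'; python3 -m jog '[0,0,0,0,0,0,0,0,0,0,0,0,0,0,0,0,0,0,0,0,0,0,0,0]' 0; python3 - <<'E'
from h import *
t=C+ex*.049+ey*.001;goto([t[0],t[1],.029],98.1)
E
```

```text
clock: 44.12
position: [0.6067, 0.1035, 0.0296]
orientation: [[-0.141, 0.99, 0.002], [0.99, 0.141, 0.0], [0.0, 0.002, -1.0]]
ft_force: [0.4, 0.6, 0.3]
width: 0.0398
clock: 44.62
position: [0.608, 0.1037, 0.0292]
orientation: [[-0.141, 0.99, 0.004], [0.99, 0.141, 0.001], [0.0, 0.004, -1.0]]
ft_force: [9.5, 1.0, -2.4]
width: 0.0176
turn 0.0 shift [ 0.0831 -0.0922  0.0241] pos [0.608  0.1037 0.0292] yaw 98.10 w 0.0176 F [ 9.508   0.9651 -2.407 ] t 44.6
```

```bash
python3 - <<'E'
from h import *
im=grab("wrist","w10");s=grab("side","s10")
print(bot.get_state()["width"],bot.get_state()["ft_force"])
crop(im,"x1",200,60,440,330,2);crop(s,"x2",260,130,380,265,4)
a=cv2.imread("pics/x1.png");b=cv2.imread("pics/x2.png")
b=cv2.resize(b,(int(b.shape[1]*540/b.shape[0]),540))
o=np.hstack([a,b])[:, :960];cv2.imwrite("pics/m10.png",cv2.resize(o,None,fx=.83,fy=.83));print(o.shape)
E
```

```text
0.017339620719131976 [ 8.3662  0.6399 -1.877 ]
(540, 960, 3)
```

View pics/m10.png

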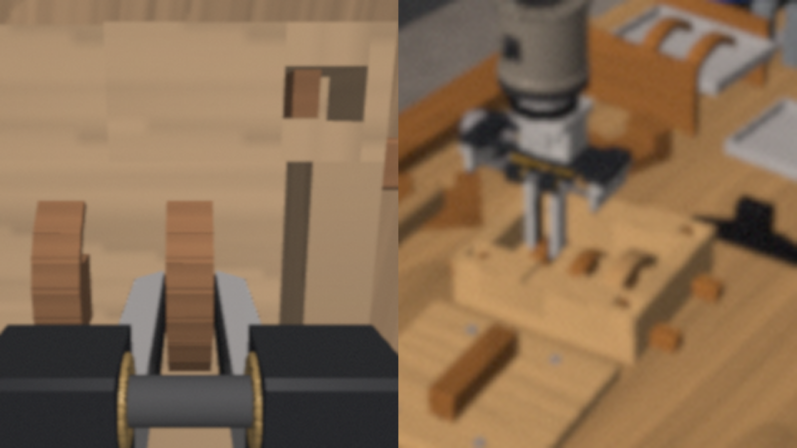

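```bash
python3 - <<'E'
from h import *
im=load("w10");print(im["fx"],im["position"],im["rotation"])
s=bot.get_state();R=s["orientation"];p=s["position"]
for k in (0,-.01,-.019,-.025):
    for y in (-.011,.011): print(k,y,proj(im,[p+R@np.array([0,y,k])]))
def full(c): return (c[0]/.83/2+200,c[1]/.83/2+60)
for z in (.035,.045,.054):
    q=onz(im,[full((166,205)),full((212,205)),full((166,365)),full((212,365)),full((166,280)),full((214,280))],z)[:,:2]-C;print(z,q@ex*1000,q@ey*1000)
E
```

```text
287.67146070681116 [0.5975 0.1724 0.208 ] [[ 0.9901  0.1351  0.037 ]
 [ 0.14   -0.9624 -0.2329]
 [ 0.0042  0.2358 -0.9718]]
0 -0.011 [[297.3385 238.8858]]
0 0.011 [[330.6342 238.8563]]
-0.01 -0.011 [[296.445  244.7293]]
-0.01 0.011 [[331.5367 244.6984]]
-0.019 -0.011 [[295.5541 250.5555]]
-0.019 0.011 [[332.4366 250.5231]]
-0.025 -0.011 [[294.9078 254.782 ]]
-0.025 0.011 [[333.0895 254.7485]]
0.035 [41.3764 58.284  40.5863 58.95   41.0192 59.3495] [ 38.314   38.286  -26.4823 -26.5415   9.2631   9.22  ]
0.045 [41.8274 57.7578 41.0831 58.3854 41.4909 58.7618] [ 40.1256  40.0992 -20.9255 -20.9813  12.7538  12.7132]
0.054 [42.2334 57.2843 41.5301 57.8772 41.9155 58.2328] [ 41.7561  41.7312 -15.9245 -15.9772  15.8955  15.8571]
```

```bash
python3 -m jog '[0,0,0,0,0,0,0,0,0,0,0,0,0,0,0,0]' 4; python3 -m jog '[0,0,-2,0,0,0,-2.5,0,0,0,-2.5,0,0,0,-3,0,0,-3,0,0,0,-3,0,0,0,-3.9,0,0,0,0,0,0]';python3 -m jog '[0,0,0,0,0,0,0,0]';  python3 - <<'E'
from h import *
im=load("w8");q=onz(im,[(268,120),(287,120),(278,78),(278,162)],.05)[:,:2]-C;print(q@ex*1000,q@ey*1000)
t=C-ex*.050;goto([t[0],t[1],.029],98.1);im=grab("wrist","w11")
crop(im,"w11c",200,60,440,330,2)
E
```

```text
clock: 45.05
position: [0.6057, 0.1034, 0.0282]
orientation: [[-0.141, 0.99, -0.0], [0.99, 0.141, -0.0], [0.0, -0.0, -1.0]]
ft_force: [0.7, -0.2, 0.4]
width: 0.039
clock: 45.72
position: [0.5013, 0.088, 0.1274]
orientation: [[-0.142, 0.99, -0.004], [0.99, 0.142, -0.003], [-0.002, -0.004, -1.0]]
ft_force: [1.7, 0.0, 1.2]
width: 0.0401
clock: 45.88
position: [0.5084, 0.0894, 0.1286]
orientation: [[-0.141, 0.99, 0.001], [0.99, 0.141, -0.0], [-0.0, 0.001, -1.0]]
ft_force: [0.2, 1.0, 0.1]
width: 0.0399
[-61.4929 -38.321  -47.7991 -50.883 ] [  2.6343   2.6303  50.2667 -48.4063]
turn 0.0 shift [0.0004 0.0709 9.9624] pos [0.5084 0.0894 0.1286] yaw 98.11 w 0.0399 F [0.2262 1.0047 0.0544] t 45.9
```

View pics/w11c.png

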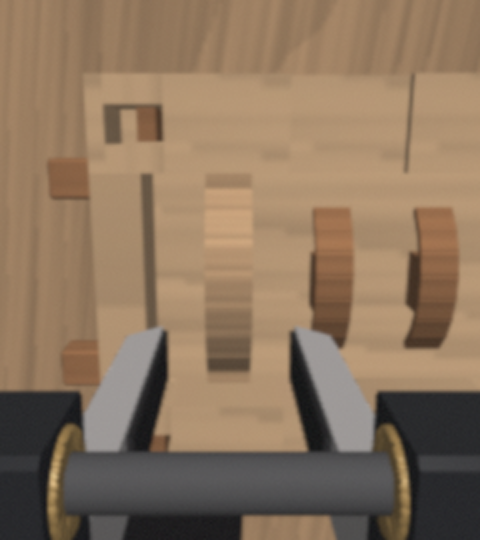

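```bash
python3 -m jog '[0,0,2.5,0,0,0,2.5,0,0,0,2.5,0,0,0,1.5,0,0,0,0.7,0,0,0,0,0,0,0,0,0]'; python3 -m jog '[0,0,0,0,0,0,0,0,0,0,0,0,0,0,0,0,0,0,0,0,0,0,0,0]' 0; python3 - <<'E'
from h import *
goto([.5087,.089,.031],98.1)
E
```

```text
clock: 46.52
position: [0.5084, 0.0898, 0.0313]
orientation: [[-0.141, 0.99, -0.0], [0.99, 0.141, 0.0], [0.0, -0.0, -1.0]]
ft_force: [0.9, 0.4, 1.0]
width: 0.0402
clock: 47.02
position: [0.5085, 0.0894, 0.0319]
orientation: [[-0.141, 0.99, 0.001], [0.99, 0.141, 0.0], [-0.0, 0.001, -1.0]]
ft_force: [-1.6, -0.8, 8.6]
width: 0.022
turn 0.0 shift [-0.0413  0.0178  0.0927] pos [0.5085 0.0894 0.0319] yaw 98.10 w 0.0220 F [-1.5683 -0.8164  8.598 ] t 47.0
```

```bash
python3 -m jog '[0,0,-0.5,0,0,0,-1,0,0,0,-3,0,0,0,-4,0,0,0,-4,0,0,0,-4,0,0,0,-3.5,4,0,0,0,4]'; python3 -m jog '[-4,0,0,0,-4,0,0,0,-4,0,0,0,-4,0,0,0,-4,0,0,0,-4,0,0,0,-4,0,0,0,-4,0,0,0]';python3 -m jog '[-4,0,0,0,-4,0,0,0,-4,0,0,0,0,0,0,0,0,0,0,0,0,0,0,0]'; python3 - <<'E'
from h import *
im=grab("wrist","w12");goto([.498,-.3,.1],89.4)
hs=cv2.cvtColor(im["frame"],cv2.COLOR_RGB2HSV)
m=((hs[...,1]<40)&(hs[...,2]>100)).astype(np.uint8)
cs=cv2.findContours(m,cv2.RETR_EXTERNAL,cv2.CHAIN_APPROX_NONE)[0]
for c in cs:
    if cv2.contourArea(c)>1500: print(cv2.boundingRect(c),cv2.contourArea(c),onz(im,[c.reshape(-1,2).mean(0)],.018))
E
```

```text
clock: 47.68
position: [0.5104, 0.0905, 0.2389]
orientation: [[0.001, 1.0, 0.009], [1.0, -0.001, 0.001], [0.001, 0.009, -1.0]]
ft_force: [1.2, 0.3, -0.5]
width: 0.0216
clock: 48.35
position: [0.508, -0.2324, 0.2323]
orientation: [[-0.002, 1.0, 0.001], [1.0, 0.002, -0.0], [-0.0, 0.001, -1.0]]
ft_force: [1.3, -0.0, -0.2]
width: 0.0217
clock: 48.85
position: [0.5087, -0.3501, 0.2316]
orientation: [[-0.002, 1.0, 0.0], [1.0, 0.002, 0.001], [0.001, 0.0, -1.0]]
ft_force: [0.2, 0.4, -0.4]
width: 0.0221
turn 0.8 shift [ 4.9342 -1.1484 13.1678] pos [ 0.509  -0.3495  0.2317] yaw 90.18 w 0.0213 F [-0.119   1.0158 -0.617 ] t 48.9
(559, 178, 81, 114) 2660.0 [[ 0.9438 -0.4355  0.018 ]]
(407, 107, 187, 123) 19914.0 [[ 0.7567 -0.3271  0.018 ]]
(189, 91, 191, 107) 13372.0 [[ 0.4798 -0.2983  0.018 ]]
```

View pics/w12.png

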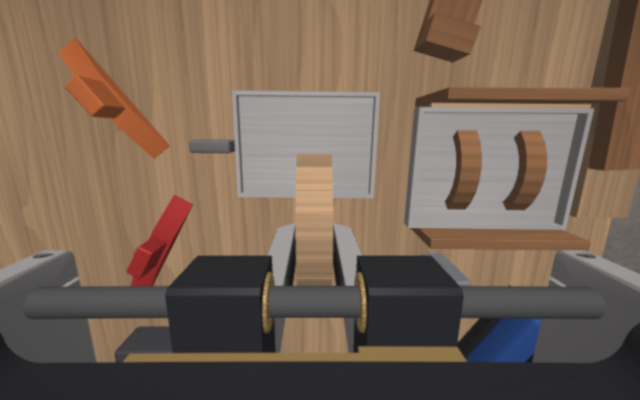

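```bash
python3 - <<'E'
from h import *
im=load("w12")
q=mould(im,[(235,92),(379,92),(374,198),(238,198)],.018);print(q,q.mean(0))
for i in range(4):
    d=q[(i+1)%4]-q[i];print(np.linalg.norm(d),np.degrees(np.arctan2(d[1],d[0])))
h=onz(im,[(190,145.5),(233,145.5)],.043);print("fin",h)
r=onz(im,[(435,94),(629,94),(416,237),(588,240)],.1);print("rack top wall",r)
c=q.mean(0);goto([c[0],c[1],.0175],89.4)
E
```

```text
[[236.60000610351562, 93.4000015258789], [375.6000061035156, 95.0999984741211], [372.6000061035156, 197.0], [240.3000030517578, 195.1999969482422]]
[[ 0.409  -0.2344  0.018 ]
 [ 0.5878 -0.2363  0.018 ]
 [ 0.5907 -0.3708  0.018 ]
 [ 0.4058 -0.3684  0.018 ]] [ 0.4983 -0.3024  0.018 ]
0.1787642041953404 -0.6078581043406363
0.13456942572605368 -88.76347644531698
0.18488433706652047 179.25014138059683
0.13405342744734947 88.62771703601378
fin [[ 0.3532 -0.2991  0.043 ]
 [ 0.407  -0.2989  0.043 ]]
rack top wall [[ 0.6314 -0.2445  0.1   ]
 [ 0.8251 -0.2455  0.1   ]
 [ 0.6253 -0.3988  0.1   ]
 [ 0.82   -0.4018  0.1   ]]
turn 0.8 shift [ 4.6903 -1.1111 21.4178] pos [ 0.509  -0.3495  0.2317] yaw 90.18 w 0.0213 F [-0.119   1.0158 -0.617 ] t 48.9
```

```bash
python3 -m jog '[1.5,-0.4,3,1,1.6,-0.4,4,0,1.6,-0.3,4,0,0,0,4,0,0,0,3,0,0,0,0,0,0,0,0,0,0,0,0,0]'; python3 - <<'E'
from h import *
goto([.4983,-.302,.0172],89.2)
E
```

```text
clock: 49.57
position: [0.4997, -0.3046, 0.0561]
orientation: [[0.015, 1.0, 0.002], [1.0, -0.015, -0.001], [-0.001, 0.002, -1.0]]
ft_force: [0.8, -0.7, 0.2]
width: 0.0216
turn -0.0 shift [ 0.2558 -0.1454  3.8928] pos [ 0.4997 -0.3046  0.0561] yaw 89.16 w 0.0216 F [ 0.8325 -0.7058  0.1722] t 49.6
```

```bash
python3 -m jog '[0.2,-0.1,1.5,0,0,0,1.5,0,0,0,0.4,0,0,0,0,0,0,0,0,0]'; python3 - <<'E'
from h import *
goto([.4983,-.302,.0170],89.2)
E
```

```text
clock: 49.98
position: [0.4983, -0.3031, 0.0217]
orientation: [[0.015, 1.0, 0.002], [1.0, -0.015, -0.001], [-0.001, 0.002, -1.0]]
ft_force: [-0.2, -0.2, -0.7]
width: 0.0216
turn -0.1 shift [ 0.1079 -0.0054  0.4658] pos [ 0.4983 -0.3031  0.0217] yaw 89.11 w 0.0216 F [-0.2019 -0.1929 -0.6544] t 50.0
```

```bash
python3 -m jog '[0.1,0,0.25,0,0,0,0.2,0,0,0,0,0,0,0,0,0]'; python3 -m jog '[0,0,0,0,0,0,0,0,0,0,0,0,0,0,0,0,0,0,0,0]' 4; python3 -m jog '[0,0,-1,0,0,0,-2,0,0,0,-4,0,0,0,-4,0,0,0,-4,7,0,0,-3,7,0,0,0,7,0,0,0,7]'; python3 -m jog '[0,0,0,7,0,0,0,7,0,0,0,7,0,0,0,7,0,0,0,7,0,0,0,7,0,0,0,6,0,0,0,0]' 9.4; python3 - <<'E'
from h import *
im=grab("wrist","w13");goto([.373,-.3,.008],-.8)
f=cv2.cvtColor(im["frame"],cv2.COLOR_RGB2BGR);cv2.imwrite("pics/w13.png",f)
E
```

```text
clock: 50.32
position: [0.4982, -0.3019, 0.0167]
orientation: [[0.015, 1.0, 0.001], [1.0, -0.015, -0.001], [-0.001, 0.001, -1.0]]
ft_force: [-1.6, 1.5, 9.6]
width: 0.0216
clock: 50.73
position: [0.4975, -0.3016, 0.0155]
orientation: [[0.015, 1.0, -0.0], [1.0, -0.015, 0.0], [0.0, -0.0, -1.0]]
ft_force: [0.6, 0.1, -0.4]
width: 0.0401
clock: 51.4
position: [0.4984, -0.3021, 0.1988]
orientation: [[0.488, 0.873, 0.004], [0.873, -0.488, -0.002], [0.0, 0.004, -1.0]]
ft_force: [-0.3, 0.3, -1.0]
width: 0.0401
clock: 52.07
position: [0.4975, -0.3014, 0.1962]
orientation: [[0.975, 0.222, 0.0], [0.222, -0.975, 0.0], [0.0, 0.0, -1.0]]
ft_force: [0.1, 0.3, 0.0]
width: 0.0897
turn 14.0 shift [-12.4594   0.0304  18.8154] pos [ 0.4976 -0.3014  0.1962] yaw 13.23 w 0.0924 F [-0.0947 -0.2501  0.3202] t 52.1
```

```bash
python3 -m jog '[0,0,0,7,-3,0,0,7,-3,0,0,0,-3,0,0,0,-3,0,0,0,0,0,0,0,0,0,0,0,0,0,0,0]'; python3 - <<'E'
from h import *
im=grab("wrist","w14");goto([.373,-.3,.008],-.8)
hs=cv2.cvtColor(im["frame"],cv2.COLOR_RGB2HSV)
# tray contour: grey region containing expected tray centre
exp=proj(im,[[.498,-.302,.005],[.4,-.235,.018],[.593,-.235,.018],[.593,-.373,.018],[.375,-.3,.043],[.498,-.302,.039]]);print(exp)
m=((hs[...,1]<40)&(hs[...,2]>90)).astype(np.uint8)
n,l,st,ce=cv2.connectedComponentsWithStats(m)
for i in range(1,n):
    if st[i,4]>100: print(st[i],ce[i],hs[l==i][:,2].mean())
x0,y0=(exp[2]+[5,5]).astype(int) if 0 else exp[:,0:2].min(0).astype(int)
b=((hs[...,1]>60)&(hs[...,2]>90)).astype(np.uint8)
mask=np.zeros_like(b);poly=proj(im,[[.408,-.24,.018],[.588,-.24,.018],[.588,-.365,.018],[.408,-.365,.018]]).astype(np.int32);cv2.fillPoly(mask,[poly],1);b&=mask
n,l,st,ce=cv2.connectedComponentsWithStats(b)
for i in range(1,n):
    if st[i,4]>100: 
        print("bow",st[i]);print(rect(im,l==i,.03))
E
```

```text
clock: 52.78
position: [0.3782, -0.3035, 0.1961]
orientation: [[1.0, -0.013, 0.001], [-0.013, -1.0, -0.0], [0.001, 0.0, -1.0]]
ft_force: [0.4, -0.1, 0.4]
width: 0.094
turn 0.1 shift [-0.5544 -0.3368 18.7872] pos [ 0.3785 -0.3034  0.1959] yaw -0.73 w 0.0938 F [0.7604 0.1173 0.5399] t 52.8
[[312.4854  86.2467]
 [259.7311 169.5548]
 [249.0156  -9.001 ]
 [377.016  -11.0152]
 [312.1818 192.7404]
 [312.333   81.5712]]
[  248     0   128   169 18035] [312.0848  81.8147] 160.29714444136403
[307 170  11  42 429] [311.7459 190.662 ] 105.7062937062937
[388 224  51  62 298] [415.1242 257.4966] 122.24496644295301
[ 555  250   85  101 1702] [611.094  290.7967] 136.87485311398356
[ 123  303  364    7 2149] [282.6552 305.9823] 106.61191251744998
[ 427  317   45   37 1154] [453.1014 332.3354] 149.1889081455806
bow [ 266   72   81   24 1698]
[ 497.7368 -294.5146   23.8637   90.0911    0.057 ]
bow [348  76   8  20 146]
[ 494.5791 -345.9016   20.1179    7.905     0.879 ]
```

```bash
python3 -m jog '[-0.5,-0.3,3,0.1,0,0,4,0,0,0,4,0,0,0,3,0,0,0,0,0,0,0,0,0]' 5; python3 - <<'E'
from h import *
print(onz(load("w12"),[(190,200),(165,155),(145,250)],.01))
goto([.373,-.3,.008],-.8)
E
```

```text
clock: 53.33
position: [0.3727, -0.2997, 0.0549]
orientation: [[1.0, -0.015, -0.003], [-0.015, -1.0, 0.002], [-0.003, -0.002, -1.0]]
ft_force: [0.6, -0.3, 1.3]
width: 0.0572
[[ 0.3316 -0.3772  0.01  ]
 [ 0.3038 -0.3136  0.01  ]
 [ 0.2574 -0.4538  0.01  ]]
turn -0.1 shift [0.0282 0.0328 4.6858] pos [ 0.3727 -0.2997  0.0549] yaw -0.88 w 0.0572 F [ 0.6453 -0.3088  1.2634] t 53.3
```

```bash
python3 -m jog '[0,0,2,0,0,0,1.5,0,0,0,1,0,0,0,0,0,0,0,0,0]'; python3 -m jog '[0,0,0,0,0,0,0,0,0,0,0,0,0,0,0,0,0,0,0,0,0,0,0,0,0,0,0,0,0,0,0,0]' 0; python3 - <<'E'
from h import *
goto([.373,-.3,.008],-.8)
r=onz(load("w12"),[(435,94),(629,94),(416,237),(588,240)],.1)
for a in (load("scene0"),):
    c=np.array([(68,245),(205,225),(215,262),(83,395)])/2.85+[170,150];print(onz(a,c,.1))
E
```

```text
clock: 53.75
position: [0.3735, -0.3008, 0.0116]
orientation: [[1.0, -0.017, 0.001], [-0.017, -1.0, -0.0], [0.001, 0.0, -1.0]]
ft_force: [0.2, 0.0, 0.6]
width: 0.0502
clock: 54.42
position: [0.3728, -0.3005, 0.0107]
orientation: [[1.0, -0.017, 0.0], [-0.017, -1.0, -0.0], [0.0, 0.0, -1.0]]
ft_force: [-1.4, 1.1, 5.8]
width: 0.0158
turn -0.2 shift [ 0.0193 -0.0532  0.2724] pos [ 0.3728 -0.3005  0.0107] yaw -0.99 w 0.0158 F [-1.3559  1.0783  5.8447] t 54.4
[[ 0.6481 -0.4119  0.1   ]
 [ 0.652  -0.2419  0.1   ]
 [ 0.724  -0.2372  0.1   ]
 [ 0.9059 -0.4037  0.1   ]]
```

```bash
python3 - <<'E'
from h import *
im=load("w12");f=im["frame"]
for c in (460,500,540,580):
    print(c,"top",[(r,)+tuple(f[r,c].tolist()) for r in range(84,114,2)])
    print(c,"bot",[(r,)+tuple(f[r,c].tolist()) for r in range(222,256,2)])
E
```

```text
460 top [(84, 140, 115, 89), (86, 138, 109, 82), (88, 129, 94, 67), (90, 127, 91, 64), (92, 125, 89, 63), (94, 124, 89, 63), (96, 123, 89, 63), (98, 103, 75, 53), (100, 70, 52, 40), (102, 100, 79, 60), (104, 173, 143, 111), (106, 173, 147, 120), (108, 162, 154, 150), (110, 156, 152, 151), (112, 135, 131, 131)]
460 bot [(222, 160, 157, 156), (224, 160, 157, 155), (226, 160, 155, 153), (228, 145, 126, 115), (230, 129, 93, 66), (232, 132, 95, 67), (234, 130, 94, 67), (236, 129, 92, 66), (238, 131, 94, 66), (240, 132, 94, 67), (242, 127, 91, 65), (244, 126, 90, 64), (246, 126, 90, 65), (248, 134, 100, 74), (250, 161, 131, 100), (252, 164, 132, 102), (254, 163, 133, 102)]
500 top [(84, 153, 124, 96), (86, 149, 120, 90), (88, 134, 97, 71), (90, 125, 89, 63), (92, 126, 90, 64), (94, 126, 91, 64), (96, 126, 92, 65), (98, 119, 86, 61), (100, 74, 53, 39), (102, 85, 66, 51), (104, 163, 135, 105), (106, 173, 145, 117), (108, 160, 150, 142), (110, 156, 152, 152), (112, 135, 131, 131)]
500 bot [(222, 161, 157, 155), (224, 158, 154, 153), (226, 156, 152, 151), (228, 149, 139, 134), (230, 129, 95, 6
[... 891 characters left out ...]
14, 88), (254, 142, 116, 89)]
580 top [(84, 148, 120, 93), (86, 147, 119, 91), (88, 142, 104, 75), (90, 130, 93, 67), (92, 128, 92, 64), (94, 125, 89, 63), (96, 124, 88, 62), (98, 121, 87, 62), (100, 82, 60, 45), (102, 71, 54, 40), (104, 138, 114, 88), (106, 166, 139, 109), (108, 156, 141, 128), (110, 149, 144, 142), (112, 137, 133, 131)]
580 bot [(222, 149, 121, 93), (224, 148, 120, 93), (226, 148, 121, 93), (228, 149, 121, 94), (230, 149, 121, 93), (232, 152, 123, 95), (234, 152, 124, 95), (236, 150, 120, 91), (238, 134, 98, 71), (240, 135, 98, 69), (242, 138, 98, 70), (244, 132, 95, 67), (246, 128, 93, 66), (248, 124, 90, 64), (250, 140, 125, 118), (252, 140, 137, 136), (254, 91, 90, 91)]
```

```bash
python3 - <<'E'
from h import *
im=load("w12")
p=onz(im,[(460,98),(580,99.2),(460,87),(580,88.3),(460,240),(540,240.7),(460,248.3),(540,249.8)],.1);print(p)
d=p[1]-p[0];print(np.degrees(np.arctan2(d[1],d[0])))
for i in(4,6):
    d=p[i+1]-p[i];print(np.degrees(np.arctan2(d[1],d[0])))
# front edges of the walls in w12
f=im["frame"]
print([(c,)+tuple(f[93,c].tolist()) for c in range(436,456,2)]);print([(c,)+tuple(f[244,c].tolist()) for c in range(410,450,3)])
E
```

```text
[[ 0.6571 -0.2484  0.1   ]
 [ 0.7779 -0.2501  0.1   ]
 [ 0.6558 -0.2379  0.1   ]
 [ 0.7756 -0.2398  0.1   ]
 [ 0.6758 -0.4023  0.1   ]
 [ 0.7665 -0.4029  0.1   ]
 [ 0.677  -0.4125  0.1   ]
 [ 0.7685 -0.414   0.1   ]]
-0.7965365488905745
-0.35505877734416175
-0.9486234013107105
[(436, 70, 52, 39), (438, 70, 51, 38), (440, 70, 51, 37), (442, 69, 51, 38), (444, 69, 52, 39), (446, 70, 53, 39), (448, 106, 77, 54), (450, 126, 90, 65), (452, 125, 90, 65), (454, 125, 90, 64)]
[(410, 150, 121, 93), (413, 146, 118, 92), (416, 136, 110, 86), (419, 140, 114, 88), (422, 139, 113, 88), (425, 124, 100, 78), (428, 73, 55, 42), (431, 118, 84, 60), (434, 126, 89, 63), (437, 126, 90, 64), (440, 126, 90, 64), (443, 125, 89, 63), (446, 127, 91, 65), (449, 127, 91, 65)]
```

```bash
python3 -m jog '[0.4,0.23,0,0,0.4,0.23,0,0,0.4,0.23,0,0,0.4,0.23,0,0,0.4,0.23,0,0,0.4,0.23,0,0,0.4,0.23,0,0,0.4,0.23,0,0]'; python3 -m jog '[0.4,0.23,0,0,0,0,0,0,0,0,0,0,0,0,0,0]'; cat > tr.py <<'E'
from h import *
import sys
im=grab("wrist",sys.argv[1]);hs=cv2.cvtColor(im["frame"],cv2.COLOR_RGB2HSV)
s=bot.get_state();g=s["position"];print(g,yawof(s["orientation"]),s["ft_force"],s["width"])
m=((hs[...,1]<45)&(hs[...,2]>100))
# near wall strip rows and side walls: tray outer edges at z=.018
for x in (.03,.05,.07,.09,.11,.13,.15):
    r=proj(im,[[g[0]+x,g[1]+.0,.018]])[0,1]
    if 0<=r<400:
        row=m[int(r)];c=np.where(row[150:480])[0]+150
        if len(c)>20:
            p=onz(im,[(c[0],int(r)),(c[-1],int(r))],.018);print(int(r),c[0],c[-1],p[:,:2].ravel(),p[:,1].mean())
E
python3 tr.py w15
```

```text
clock: 55.08
position: [0.4033, -0.319, 0.0107]
orientation: [[1.0, -0.017, -0.002], [-0.017, -1.0, 0.001], [-0.002, -0.001, -1.0]]
ft_force: [-7.8, 5.3, 15.6]
width: 0.0157
clock: 55.42
position: [0.4085, -0.3219, 0.0107]
orientation: [[1.0, -0.017, 0.0], [-0.017, -1.0, -0.0], [0.0, 0.0, -1.0]]
ft_force: [-0.8, -0.1, 5.3]
width: 0.0156
[ 0.4085 -0.3219  0.0107] -0.9782039347707869 [-0.124  -0.9475  5.2704] 0.01583390088444336
194 200 428 [ 0.4401 -0.2517  0.4376 -0.3905] -0.3210553074757494
161 196 431 [ 0.4601 -0.2515  0.4576 -0.3907] -0.32112041195171515
126 193 434 [ 0.4801 -0.2522  0.4776 -0.3908] -0.3214896772371587
89 189 438 [ 0.5001 -0.2523  0.4976 -0.3914] -0.32185749709786915
50 185 442 [ 0.5199 -0.2527  0.5174 -0.3918] -0.3222219620085427
8 180 446 [ 0.5398 -0.2526  0.5373 -0.392 ] -0.32232884133300005
```

```bash
python3 -m jog '[0.8,0.05,0,0,0.8,0,0,0,0.8,0,0,0,0.8,0,0,0,0.8,0,0,0,0.8,0,0,0,0.8,0,0,0,0,0,0,0]'; python3 -m jog '[0.8,0,0,0,0.8,0,0,0,0.8,0,0,0,0.8,0,0,0,0.8,0,0,0,0,0,0,0,0,0,0,0]';python3 tr.py w16
```

```text
clock: 56.13
position: [0.4655, -0.3232, 0.0106]
orientation: [[1.0, -0.017, 0.0], [-0.017, -1.0, -0.0], [0.0, 0.0, -1.0]]
ft_force: [3.4, -1.3, 2.5]
width: 0.016
clock: 56.72
position: [0.505, -0.3239, 0.0106]
orientation: [[1.0, -0.017, 0.001], [-0.017, -1.0, -0.0], [0.001, 0.0, -1.0]]
ft_force: [2.4, -0.4, 2.5]
width: 0.0156
[ 0.5048 -0.3239  0.0106] -0.9727732590753011 [ 3.1309 -0.8755  2.1965] 0.015353921475408993
194 200 428 [ 0.5366 -0.2537  0.5341 -0.3925] -0.3230895089587301
161 196 431 [ 0.5566 -0.2536  0.5541 -0.3927] -0.32315212029131446
127 193 435 [ 0.5761 -0.2541  0.5736 -0.3935] -0.3237954034799555
90 189 438 [ 0.5961 -0.2543  0.5936 -0.3935] -0.32387466042787466
51 186 442 [ 0.6159 -0.2551  0.6134 -0.3939] -0.32450726045101674
9 181 446 [ 0.6359 -0.2551  0.6334 -0.3941] -0.3246034994416636
```

```bash
python3 -m jog '[0.9,0,0,0,0.9,0,0,0,0.9,0,0,0,0.9,0,0,0,0.9,0,0,0,0.9,0,0,0,0.9,0,0,0,0.9,0,0,0]'; python3 -m jog '[0.4,0,0,0,0.2,0,0,0,0,0,0,0,0,0,0,0]'; python3 -m jog '[0.2,0,0,0,0.2,0,0,0,0,0,0,0]';python3 -m jog '[0.2,0,0,0,0,0,0,0,0,0,0,0]'
```

```text
clock: 57.43
position: [0.5749, -0.3256, 0.0106]
orientation: [[1.0, -0.018, -0.002], [-0.018, -1.0, 0.0], [-0.002, -0.0, -1.0]]
ft_force: [-8.9, -0.4, 11.2]
width: 0.0158
clock: 57.77
position: [0.5814, -0.3255, 0.0106]
orientation: [[1.0, -0.018, -0.001], [-0.018, -1.0, 0.0], [-0.001, -0.0, -1.0]]
ft_force: [-3.8, -0.3, 7.3]
width: 0.0154
clock: 58.02
position: [0.5851, -0.3256, 0.0107]
orientation: [[1.0, -0.018, -0.002], [-0.018, -1.0, 0.0], [-0.002, -0.0, -1.0]]
ft_force: [-5.1, 0.1, 9.3]
width: 0.0157
clock: 58.27
position: [0.587, -0.3257, 0.0106]
orientation: [[1.0, -0.018, -0.002], [-0.018, -1.0, 0.0], [-0.002, -0.0, -1.0]]
ft_force: [-5.5, -0.0, 9.9]
width: 0.0157
```

```bash
python3 -m jog '[0.2,0,0,0,0.1,0,0,0,0,0,0,0]'; python3 -m jog '[0.2,0,0,0,0.1,0,0,0,0,0,0,0]';python3 -m jog '[0.15,0,0,0,0.1,0,0,0,0,0,0,0]';python3 -m jog '[0.15,0,0,0,0.1,0,0,0,0,0,0,0]'
```

```text
clock: 58.52
position: [0.5899, -0.3258, 0.0106]
orientation: [[1.0, -0.018, -0.002], [-0.018, -1.0, 0.0], [-0.002, -0.0, -1.0]]
ft_force: [-5.7, 0.3, 9.9]
width: 0.0159
clock: 58.77
position: [0.5929, -0.3259, 0.0106]
orientation: [[1.0, -0.018, -0.002], [-0.018, -1.0, 0.0], [-0.002, -0.0, -1.0]]
ft_force: [-7.0, 0.3, 10.0]
width: 0.0157
clock: 59.02
position: [0.5943, -0.3259, 0.0106]
orientation: [[1.0, -0.018, -0.004], [-0.018, -1.0, 0.0], [-0.004, -0.0, -1.0]]
ft_force: [-13.4, 0.6, 16.4]
width: 0.0159
clock: 59.27
position: [0.5952, -0.326, 0.0103]
orientation: [[1.0, -0.019, -0.007], [-0.019, -1.0, 0.001], [-0.007, -0.001, -1.0]]
ft_force: [-20.1, 2.0, 19.8]
width: 0.0157
```

```bash
python3 -m jog '[0,0,0,0,0,0,0,0,0,0,0,0,0,0,0,0,0,0,0,0]' 4; python3 -m jog '[0,0,-2,0,0,0,-3,0,-1,0,-4,0,-3,0,-4,0,-3,0,-4,0,-4,0,-3,0,-4,0,0,0,0,0,0,0]'; python3 -m jog '[0,0,0,0,0,0,0,0]'; python3 - <<'E'
from h import *
im=grab("wrist","w17");s=grab("scene","c17");d=grab("side","s17");goto([.45,-.33,.2],0)
hs=cv2.cvtColor(im["frame"],cv2.COLOR_RGB2HSV)
e=proj(im,[[.595,-.326,.043],[.6235,-.325,.018],[.6235,-.256,.018],[.6235,-.395,.018],[.6435,-.24,.1]]);print("expected handle, tray front mid/ends, rack front",e)
m=((hs[...,1]<45)&(hs[...,2]>90)).astype(np.uint8);n,l,st,ce=cv2.connectedComponentsWithStats(m)
for i in range(1,n):
    if st[i,4]>150: print(st[i],ce[i])
c=int(e[1,0])+30;f=im["frame"];r0=int(e[1,1])
print([(r,)+tuple(f[r,c].tolist()) for r in range(max(0,r0-60),r0+14,3)])
# wedge & others: difference of scene before/after
a=load("scene0")["frame"].astype(int);b=s["frame"].astype(int);df=(np.abs(a-b).sum(2)>60).astype(np.uint8);df[:165]=0
n,l,st,ce=cv2.connectedComponentsWithStats(cv2.morphologyEx(df,cv2.MORPH_CLOSE,np.ones((3,3))))
for i in range(1,n):
    if st[i,4]>12: print("scene diff",st[i],onz(s,[ce[i]],0)[0])
E
```

```text
clock: 59.68
position: [0.5993, -0.3253, 0.0104]
orientation: [[1.0, -0.017, -0.0], [-0.017, -1.0, 0.0], [-0.0, -0.0, -1.0]]
ft_force: [0.7, -0.1, -0.5]
width: 0.0398
clock: 60.35
position: [0.4601, -0.3245, 0.1938]
orientation: [[1.0, -0.021, -0.0], [-0.021, -1.0, -0.001], [-0.0, 0.001, -1.0]]
ft_force: [0.9, -1.0, 0.7]
width: 0.0399
clock: 60.52
position: [0.4664, -0.3232, 0.1925]
orientation: [[1.0, -0.017, 0.001], [-0.017, -1.0, -0.0], [0.001, 0.0, -1.0]]
ft_force: [-0.4, 0.4, -0.6]
width: 0.0397
turn -0.9 shift [-1.6942  0.7161 -0.8314] pos [ 0.4669 -0.3228  0.1917] yaw -0.92 w 0.0399 F [ 0.2088  1.0982 -0.5196] t 60.7
expected handle, tray front mid/ends, rack front [[315.758   71.3435]
 [314.3057  48.208 ]
 [252.55    49.3654]
 [377.0856  46.863 ]
 [210.6019  -4.6181]]
[ 237    0  156   98 7891] [314.3027  27.7169]
[ 446    0  194   84 9739] [540.1927  40.1947]
[626 196  14  56 397] [634.9547 230.3879]
[ 242  224   40   61 1075] [259.4167 255.4549]
[ 347  224   40   62 1233] [367.3706 255.9554]
[ 532  250  108  113 7247] [587.3675 313.0781]
[ 22 302 104  10 852] [ 72.5974 306.
[... 181 characters left out ...]
176, 171, 171), (15, 175, 171, 171), (18, 175, 172, 171), (21, 175, 171, 170), (24, 176, 173, 172), (27, 177, 174, 173), (30, 132, 128, 127), (33, 89, 86, 87), (36, 141, 138, 138), (39, 182, 178, 177), (42, 180, 176, 176), (45, 179, 175, 174), (48, 164, 161, 160), (51, 92, 89, 89), (54, 153, 125, 99), (57, 161, 130, 101), (60, 159, 129, 101)]
scene diff [196 165  12  20  89] [ 0.114  -0.3704  0.    ]
scene diff [215 165   6  18  71] [ 0.1263 -0.3082  0.    ]
scene diff [ 295  182  117   50 2697] [0.4966 0.2265 0.    ]
scene diff [206 195  38  41 939] [ 0.4523 -0.3045  0.    ]
scene diff [270 196  19  29 278] [ 0.4502 -0.0809  0.    ]
scene diff [258 205  19  29 287] [ 0.4983 -0.1361  0.    ]
```

```bash
python3 - <<'E'
from h import *
im=load("w17");print("lower tray front",onz(im,[(344,50)],.018),"upper tray front",onz(im,[(344,31)],.08), onz(im,[(344,34)],.062))
for t in("scene0","c17","s17"):
    a=load(t);m=a["frame"].max(2)<55
    lo=proj(a,[[.49,-.1,0]])[0].astype(int);k=np.zeros_like(m);k[lo[1]-35:lo[1]+35,lo[0]-50:lo[0]+50]=1;m&=k
    n,l,st,ce=cv2.connectedComponentsWithStats(m.astype(np.uint8))
    for i in range(1,n):
        if st[i,4]>60: print(t,st[i],onz(a,[ce[i]],.012)[0],rect(a,l==i,.01))
# rim/edge row profile of rack front in side image not needed
q=load("c17");print("mould -y corners px",proj(q,[[*(C+ex*sx*.11-ey*.095),0] for sx in(-1,1)]))
E
```

```text
lower tray front [[ 0.6211 -0.3582  0.018 ]] upper tray front [[ 0.6215 -0.3519  0.08  ]] [[ 0.6243 -0.3537  0.062 ]]
scene0 [261 207  13  26 146] [ 0.5118 -0.1376  0.012 ] [ 511.0152 -138.2496  158.254    25.7255    3.2736]
c17 [272 198  14  25 140] [ 0.4641 -0.0828  0.012 ] [464.2866 -81.9903 159.3605  27.3732   4.1956]
s17 [356 190  30  21 246] [ 0.4488 -0.0906  0.012 ] [ 438.6127 -106.8004  129.086    86.4293    3.699 ]
mould -y corners px [[295.9347 208.8106]
 [314.8745 242.7938]]
```

```bash
python3 -c "
from workcell import bot
print(bot.close_job(),bot.get_state()['clock'])"
```

```text
the job is handed in; nothing more can be done
the job is handed in; nothing more can be done
```

The job is done and handed in at about 61 s of the 208 s allowed.

- **Prying:** I pried the cover from alternating sides in seven steps. It was up about 9–10 mm on the left and 8 mm on the right by the scene and side images. I didn't measure the lead of one side over the other at each step. From the wedge depths and the worst sag given, it should have stayed under about 5–6 mm.
- **Cover:** I lifted it off and set it right way up on the clear bench beyond the mould's +y side.
- **Bow handle:** Only bow 0 was in the mould. It stands along the tray's y, at the tray's centre to within about 2 mm by the last view before the push.
- **Wrong grasp:** I first took the brown saddles for bow handles. I closed on the fixed saddle at x = +50 mm, with about 10 N at the wrist, and let go. Nothing seemed to move.
- **Tray:** I pushed it in until the force rose to 20 N at the stop. Its front edge lines up with the upper tray's front, 0.621 m against 0.6215 m.
- **Wedge:** In the last check the wedge was 4–5 cm from where I laid it, probably the knock that the task warns of. By its outline it still lies flat, and it is about 5 cm clear of the mould.
- **Other things:** The scene image showed no change among the bystanders.

Two things went unchecked. The bow handle can't be seen once inside the rack. I had also used all 16 picture views before gripping the tray handle, so the final checks are measurements from the images, not looked at.

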